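Rinsed fragments to the drying tray, baskets to the drip stand

TASK

Rinsing is finished: lay every carved fragment on the table into the drying tray, one to a compartment, flat back down, lengthwise with the tray and with its narrow tip towards the tray's pull-tab end. Hang both empty rinsing baskets by their handles on the drip stand, one on each twin-prong hook, the bar resting across both prongs. Leave the other things on the table where they stand.

Things in the scene. Friction and masses are not known exactly. Their poses are not given: they have to be found in the camera images.
- frag1_mid (a point): brown carved ornament fragment, 72 mm long (x), flat back on its underside (z up); may be absent. Point: centre of its length and width, 13 mm above its back. Its stem is 32 mm wide and 26 mm high with parallel sides, from x = -36 to +8 mm; then a narrower tip 16 mm wide and 18 mm high out to x = +36 mm. Best pinched across the stem (its y). About 40 to 85 g
- frag1_tip (a point): end of that fragment's narrow tip, 36 mm along +x from its centre, 9 mm above its back
- frag2_mid (a point): brown carved ornament fragment, 72 mm long (x), flat back on its underside (z up); may be absent. Point: centre of its length and width, 13 mm above its back. Its stem is 32 mm wide and 26 mm high with parallel sides, from x = -36 to +8 mm; then a narrower tip 16 mm wide and 18 mm high out to x = +36 mm. Best pinched across the stem (its y). About 40 to 85 g
- frag2_tip (a point): end of that fragment's narrow tip, 36 mm along +x from its centre, 9 mm above its back
- frag3_mid (a point): brown carved ornament fragment, 72 mm long (x), flat back on its underside (z up); may be absent. Point: centre of its length and width, 13 mm above its back. Its stem is 32 mm wide and 26 mm high with parallel sides, from x = -36 to +8 mm; then a narrower tip 16 mm wide and 18 mm high out to x = +36 mm. Best pinched across the stem (its y). About 40 to 85 g
- frag3_tip (a point): end of that fragment's narrow tip, 36 mm along +x from its centre, 9 mm above its back
- frag4_mid (a point): brown carved ornament fragment, 72 mm long (x), flat back on its underside (z up); may be absent. Point: centre of its length and width, 13 mm above its back. Its stem is 32 mm wide and 26 mm high with parallel sides, from x = -36 to +8 mm; then a narrower tip 16 mm wide and 18 mm high out to x = +36 mm. Best pinched across the stem (its y). About 40 to 85 g
- frag4_tip (a point): end of that fragment's narrow tip, 36 mm along +x from its centre, 9 mm above its back
- frag5_mid (a point): brown carved ornament fragment, 72 mm long (x), flat back on its underside (z up); may be absent. Point: centre of its length and width, 13 mm above its back. Its stem is 32 mm wide and 26 mm high with parallel sides, from x = -36 to +8 mm; then a narrower tip 16 mm wide and 18 mm high out to x = +36 mm. Best pinched across the stem (its y). About 40 to 85 g
- frag5_tip (a point): end of that fragment's narrow tip, 36 mm along +x from its centre, 9 mm above its back
- frag6_mid (a point): brown carved ornament fragment, 72 mm long (x), flat back on its underside (z up); may be absent. Point: centre of its length and width, 13 mm above its back. Its stem is 32 mm wide and 26 mm high with parallel sides, from x = -36 to +8 mm; then a narrower tip 16 mm wide and 18 mm high out to x = +36 mm. Best pinched across the stem (its y). About 40 to 85 g
- frag6_tip (a point): end of that fragment's narrow tip, 36 mm along +x from its centre, 9 mm above its back
- tray: grey plastic drying tray, fixed, 192 mm (x) by 258 mm (y), walls and dividers 4 mm thick and 14 mm high, floor 4 mm thick. Origin: centre of its underside; x points to the end with the pull tab (a flat tongue 26 mm long and 70 mm wide, at the +x end). Six open compartments, 2 along x by 3 along y, each 90 by 80 mm inside, their centres at x = +-47 mm, y = -85, 0 and +85 mm, floor 4 mm above the origin
- basket1_bar (a point): steel rinsing basket, 70 mm (x) by 100 mm (y), 50 mm high, 125 to 250 g, empty, with a stiff fixed bail handle over its middle: two flat uprights at y = +-48 mm, and a straight level bar along y, 10 by 10 mm, 91 mm clear between the uprights. Point: middle of that bar, 135 mm above the basket's underside; bar underside is 80 mm above the basket's rim. The bar can be pinched from above, fingers closing along x
- basket2_bar (a point): steel rinsing basket, 70 mm (x) by 100 mm (y), 50 mm high, 125 to 250 g, empty, with a stiff fixed bail handle over its middle: two flat uprights at y = +-48 mm, and a straight level bar along y, 10 by 10 mm, 91 mm clear between the uprights. Point: middle of that bar, 135 mm above the basket's underside; bar underside is 80 mm above the basket's rim. The bar can be pinched from above, fingers closing along x
- stand: fixed drip stand; base plate 8 mm thick at x = -20 to +110 mm, one column (20 mm thick) at x = 60 mm, y = 0, and a cross beam along y, 14 by 20 mm, at x = 60 mm with its top 220 mm above the table. From the beam two twin-prong hooks point to its -x, at y = -70 and +70 mm. Origin: table height, below the hooks; z up
- hook1 (a point): hook at the stand's y = -70 mm. Point: where the middle of a basket's bar lies when hung, bar along the stand's y, 209 mm above the table; axes as the stand's. Two prongs of 8 mm rod, 34 mm to either side of this point, pass under the bar (fingers fit between them)
- hook2 (a point): the same for the hook at y = +70 mm. On both hooks the prongs' free ends stand 22 mm to the -x of the point and rise 15 mm above it (20 mm above the hung bar's underside); towards +x the prongs slope up to the beam, 55 mm behind. The bar enters over the free ends from -x, then goes down
- wood_block: bystander: pale wood block 30 by 24 by 20 mm; to be left alone
- clear_cup: bystander: clear plastic cup, 52 mm across, 38 mm high; to be left alone
- brush: bystander: small brush lying down, 150 mm long, origin about its middle; to be left alone
- pot: bystander: white pot, 50 mm across, 55 mm high; to be left alone
There are look-alikes about, which are no part of the job. What is shaped like the part that bears basket2_bar but purple or yellow is not meant.

How it is judged:
At the end, for the whole second after the job is handed in: Each fragment present lies on the tray floor, centres 50 mm or more apart, back down (0.15 rad), lengthwise (0.4 rad), narrow tip to the pull tab; each basket hangs at rest by its bar on a hook, bar middle within 30 mm of the hook middle along the beam, tilt under 0.35 rad (x of frag1_mid in the frame of tray between -0.09 and 0.09 m and y of frag1_mid in the frame of tray between -0.125 and 0.125 m and z of each of frag1_mid, frag2_mid, frag3_mid, frag4_mid, frag5_mid, frag6_mid in the frame of tray below 0.023 m and angle between each of frag1_mid, frag2_mid, frag3_mid, frag4_mid, frag5_mid, frag6_mid's own z axis and vertical below 0.15 rad and angle between the x axis of each of frag1_mid, frag2_mid, frag3_mid, frag4_mid, frag5_mid, frag6_mid and the x axis of tray, either way round below 0.4 rad and ((x of frag1_mid in the frame of tray above 0 m and x of frag1_tip in the frame of tray above 0.06 m) or (x of frag1_mid in the frame of tray below 0 m and x of frag1_tip in the frame of tray above -0.035 m)) and linear speed of each of frag1, frag2, frag3, frag4, frag5, frag6 below 0.02 m/s and x of frag2_mid in the frame of tray between -0.09 and 0.09 m and y of frag2_mid in the frame of tray between -0.125 and 0.125 m and ((x of frag2_mid in the frame of tray above 0 m and x of frag2_tip in the frame of tray above 0.06 m) or (x of frag2_mid in the frame of tray below 0 m and x of frag2_tip in the frame of tray above -0.035 m)) and x of frag3_mid in the frame of tray between -0.09 and 0.09 m and y of frag3_mid in the frame of tray between -0.125 and 0.125 m and ((x of frag3_mid in the frame of tray above 0 m and x of frag3_tip in the frame of tray above 0.06 m) or (x of frag3_mid in the frame of tray below 0 m and x of frag3_tip in the frame of tray above -0.035 m)) and x of frag4_mid in the frame of tray between -0.09 and 0.09 m and y of frag4_mid in the frame of tray between -0.125 and 0.125 m and ((x of frag4_mid in the frame of tray above 0 m and x of frag4_tip in the frame of tray above 0.06 m) or (x of frag4_mid in the frame of tray below 0 m and x of frag4_tip in the frame of tray above -0.035 m)) and x of frag5_mid in the frame of tray between -0.09 and 0.09 m and y of frag5_mid in the frame of tray between -0.125 and 0.125 m and ((x of frag5_mid in the frame of tray above 0 m and x of frag5_tip in the frame of tray above 0.06 m) or (x of frag5_mid in the frame of tray below 0 m and x of frag5_tip in the frame of tray above -0.035 m)) and x of frag6_mid in the frame of tray between -0.09 and 0.09 m and y of frag6_mid in the frame of tray between -0.125 and 0.125 m and ((x of frag6_mid in the frame of tray above 0 m and x of frag6_tip in the frame of tray above 0.06 m) or (x of frag6_mid in the frame of tray below 0 m and x of frag6_tip in the frame of tray above -0.035 m)) and horizontal distance between each of frag2_mid, frag3_mid, frag4_mid, frag5_mid, frag6_mid and frag1_mid above 0.05 m and horizontal distance between each of frag3_mid, frag4_mid, frag5_mid, frag6_mid and frag2_mid above 0.05 m and horizontal distance between each of frag4_mid, frag5_mid, frag6_mid and frag3_mid above 0.05 m and horizontal distance between each of frag5_mid, frag6_mid and frag4_mid above 0.05 m and horizontal distance between frag6_mid and frag5_mid above 0.05 m and (y of basket1_bar in the frame of stand between -0.1 and -0.04 m or y of basket1_bar in the frame of stand between 0.04 and 0.1 m) and x of basket1_bar in the frame of stand between -0.025 and 0.05 m and height (world z) of basket1_bar between 0.2 and 0.235 m and angle between each of basket1_bar, basket2_bar's own z axis and vertical below 0.35 rad and contact force between each of basket1, basket2 and stand above 0.5 N and linear speed of each of basket1, basket2 below 0.05 m/s and (y of basket2_bar in the frame of stand between -0.1 and -0.04 m or y of basket2_bar in the frame of stand between 0.04 and 0.1 m) and x of basket2_bar in the frame of stand between -0.025 and 0.05 m and height (world z) of basket2_bar between 0.2 and 0.235 m); the robot touches nothing.
It fails at once if a bystander is shoved more than 6 cm (distance of any of wood_block, clear_cup, brush, pot from where it was at the start of the episode above 0.06 m).
It fails at once if the cup or the pot is tipped over (angle between any of clear_cup, pot's own z axis and vertical above 0.7 rad).
Of frag1, frag2, frag3, frag4, frag5, frag6 only 4 to 6 are there at a start; the rules pass over those that are not, and their reading is None.
At some moment in a run one of frag1, frag2, frag3, frag4, frag5, frag6 may be knocked a few centimetres aside while the robot is not near it.
It also fails if it takes over 210 s, if anything falls off the work surface, if the arm or the gripper's body presses on something with over 40 N, if the wrist force passes 120 N, or if a joint passes its speed limit or range.

ROBOT

A 6-joint arm with a two-finger parallel gripper is mounted at the origin on the work surface. World frame = base frame: x ahead of the robot, y to its left, z up, the work surface at z = 0. Lengths are in m, angles in rad, forces in N, time in s.
With the tool pointing down it reaches from about 0.35 to 0.775 m from the base axis. Payload 5.5 kg.
Tool frame: the origin (TCP) lies midway between the tips of the shut fingers; the grasp point (between the pads) lies 19 mm behind it; z points along the fingers, y is the direction in which the jaws open and shut (so a half turn about z gives the same grasp; the last joint's range is limited). The gripper opens to 85 mm and grips with 20 to 120 N. Pads are 22 mm wide; open, the fingers measure 114 mm over their backs; the gripper's body (76 mm by 85 mm) begins 54 mm behind the grasp point. The pads swing forward as they close: fully open they stand 13 mm farther back than shut.
Start: joints at [0.995, 0.313, 0.046, 1.304, 0, 1.431], TCP at [0.243, 0.521, 0.231] pointing down, gripper open.
Joint ranges: [-2.76, 2.76], [-0.86, 1.69], [-1.03, 1.26], [-2.2, 2.34], [-1.47, 1.5], [-3.14, 3.14]. Speed limits (rad/s): [2.57, 2.57, 3.14, 3.14, 3.14, 3.14].

INTERFACE

Orientations are given as a unit quaternion [w, x, y, z].
In Python, from workcell import env gives the robot as it stands.
- The arm moves only by the shell command python3 -m creep 'ROWS' [OPENING] [FORCE]. ROWS is JSON, a list of rows, each a list of 6 numbers: the shift along the tool's x, y, z in m, then the turn, a rotation vector about the tool's x, y, z in degrees. A call has exactly 8 rows; each row is the pose to reach, as a shift and turn from the pose commanded when the call began, along the tool's axes at that moment; what a row does not reach only later rows make up. A row lasts 1/10 s, in which the tool goes at most 50 mm and 8.59 degrees, less where a joint would pass 70% of its speed; a pose out of reach is approached as far as the arm can. A call with a gripper value outside its range is refused whole. OPENING is the finger opening in m, from 0 to 0.0854, set as the call begins (- or left out, the last holds). The fingers move at their own pace and stop on an object; FORCE is the grip in N (left out, the last holds). Time passes only in rows, so rows that repeat a pose let the fingers close, or fill a call up. It gives the time, the measured TCP pose, the force and the opening at its end, in the units of the state.
- env.get_state(): the state, without advancing time (a new reading comes with each control period).
- env.read_camera(name): name is "scene" or "side" or "wrist"; returns (picture, depth): 480x640x3 uint8, blue, green, red; 480x640 float32, m along the optical axis (not along the pixel's ray), 0 where there is no reading.
- env.camera_params(name): a dict with "fx", "fy", "cx", "cy" (pixels), "position" and "orientation" of the camera in the world. Camera axes: x right, y up, looking along -z (the intrinsics and any distortion apply to the point x, -y, -z); pixel columns grow to the right and rows downward; lengths in m; the calibration is good to about 2 mm. The wrist camera is an equidistant fisheye: a pixel r from the principal point sees the ray r / f radians off the axis. A picture is of the moment at which its call begins: read the wrist's pose just before it. camera_params takes no time and is no camera call; for the wrist camera it gives the pose at the moment of the call.
- env.hand_in(): hands the job in, once; it reports no verdict.
The state is a dict: "clock": time; "joint_pos": joint angles; "qvel": joint speeds; "tau": joint torques, N m; "tcp_pos": TCP position; "orientation": TCP orientation; "wrist_force": force on the tool from outside, world axes, zero at the start; "ft_torque": the same for the moment, N m; "finger_gap": finger opening in m.
Only numpy, scipy, OpenCV 4.12 (cv2) and the standard library are available. Lean on these libraries where they do the work, as an engineer would, in place of code of your own. Each camera call takes 0.05 s, during which the arm holds its last target. There are 200 camera calls.

## Working session

There is one attempt and no reset: what is moved stays moved. The work goes in short steps, Python scripts to look and compute and a shell command to move; the robot and the scene stay as the last step left them, time stands still between calls to the robot, and variables do not carry over. Pictures are saved under pics/ and viewed, about 12 in all and at most 16, crops included, and the job is handed in when it is done.

```bash
ls; mkdir -p pics
cat > h.py <<'E'
import numpy as np,cv2
from workcell import env
from scipy.spatial.transform import Rotation as R
def rot(q): return R.from_quat([q[1],q[2],q[3],q[0]]).as_matrix()
def cloud(name):
    p=env.camera_params(name); im,d=env.read_camera(name)
    v,u=np.mgrid[0:480,0:640]
    x=(u-p['cx'])/p['fx'];y=(v-p['cy'])/p['fy']
    if name=='wrist':
        r=np.hypot(x,y)+1e-9; s=np.tan(np.minimum(r,1.5))/r; x=x*s;y=y*s
    P=np.stack([x*d,-y*d,-d],-1)@rot(p['orientation']).T+np.array(p['position'])
    P[d==0]=np.nan
    return im,d,P
def st():
    s=env.get_state(); print({k:np.round(s[k],4).tolist() for k in('clock','tcp_pos','orientation','wrist_force','finger_gap','joint_pos')}); return s
E
python3 - <<'E'
from h import *
s=st(); print(rot(s['orientation']).round(3).tolist())
for n in('scene','side','wrist'):
    im,d,P=cloud(n); p=env.camera_params(n); print(n,{k:np.round(v,3).tolist() if not isinstance(v,str) else v for k,v in p.items()},(d==0).mean())
    cv2.imwrite(f'pics/{n}0.png',im); np.savez(f'/tmp/{n}0.npz',im=im,d=d,P=P)
E
```

```text
pics
{'clock': 0.0, 'tcp_pos': [0.2425, 0.5208, 0.2304], 'orientation': [-0.0003, 0.2162, 0.9763, -0.0009], 'wrist_force': [-0.0066, -0.1451, -0.3113], 'finger_gap': 0.0853, 'joint_pos': [0.9954, 0.314, 0.045, 1.3036, -0.0, 1.4312]}
[[-0.907, 0.422, -0.001], [0.422, 0.907, -0.002], [0.0, -0.002, -1.0]]
scene {'fx': 491.09, 'fy': 491.09, 'cx': 321.188, 'cy': 240.513, 'position': [1.281, -0.141, 1.156], 'orientation': [0.685, 0.226, 0.207, 0.661]} 0.004055989583333333
side {'fx': 576.911, 'fy': 576.911, 'cx': 333.33, 'cy': 243.856, 'position': [0.358, 1.051, 1.103], 'orientation': [-0.097, -0.039, 0.43, 0.897]} 0.004026692708333333
wrist {'fx': 371.648, 'fy': 371.648, 'cx': 321.878, 'cy': 241.566, 'position': [0.182, 0.551, 0.373], 'orientation': [0.835, -0.114, -0.072, 0.533]} 0.01451171875
```

View pics/scene0.png

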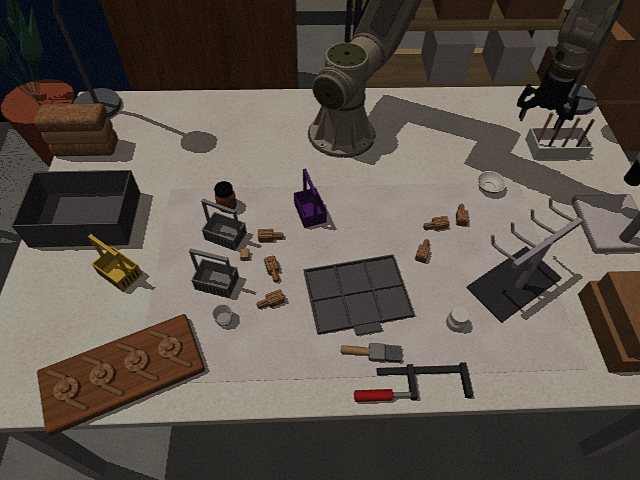

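View pics/side0.png

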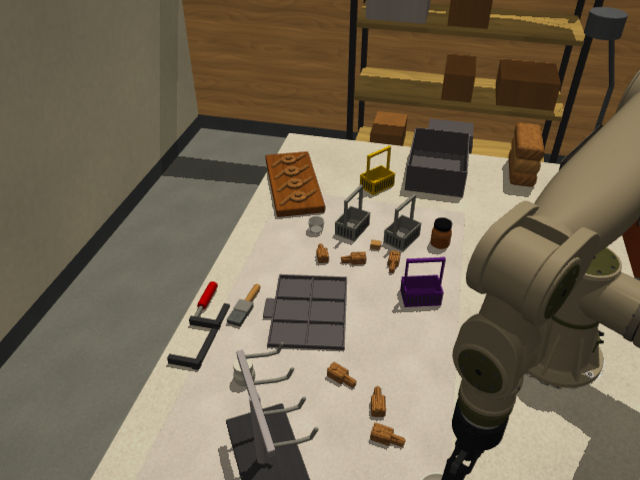

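The scene view shows six brown fragments, at (271,236), (273,267), (271,299), (437,224), (462,215) and (424,250). It also shows two grey baskets at (223,228) and (214,275), the tray at (358,293) with its tab at (368,327), and the stand at (525,265). The purple and yellow baskets are look-alikes.

```bash
cat > m.py <<'E'
from h import *
def frags(im,P,box=None):
    hsv=cv2.cvtColor(im,cv2.COLOR_BGR2HSV)
    z=P[...,2]; x=P[...,0]; y=P[...,1]
    m=(hsv[...,0]>5)&(hsv[...,0]<20)&(hsv[...,1]>110)&(z>0.006)&(z<0.045)&(x>0.2)&(x<0.8)&(y>-.4)&(y<.6)
    n,l,s,c=cv2.connectedComponentsWithStats(m.astype(np.uint8))
    out=[]
    for i in range(1,n):
        if s[i,4]<80: continue
        q=P[l==i]; q=q[~np.isnan(q[:,0])]
        (cx,cy),(w,h),a=cv2.minAreaRect((q[:,:2]*1000).astype(np.float32))
        a=np.deg2rad(a if w>h else a+90); u=np.array([np.cos(a),np.sin(a)])
        t=(q[:,:2]*1000-[cx,cy])@u
        if np.median(q[t>15,2])>np.median(q[t<-15,2]): u=-u;t=-t
        out.append((cx/1000,cy/1000,np.rad2deg(np.arctan2(u[1],u[0]))))
        print('frag c',np.round([cx,cy],1),'size',np.round(sorted((w,h)),0),'tipdir deg %.1f'%out[-1][2],'ztip %.3f zstem %.3f n %d'%(np.median(q[t>15,2]),np.median(q[t<-15,2]),len(q)),'pix',c[i].round())
    return out
E
python3 - <<'E'
from m import *
C=[]
for n in('scene','side'):
    f=np.load(f'/tmp/{n}0.npz'); im,P=f['im'],f['P']; print(n); frags(im,P)
    hsv=cv2.cvtColor(im,cv2.COLOR_BGR2HSV)
    ok=~np.isnan(P[...,0])
    z=P[...,2];x=P[...,0];y=P[...,1]
    tab=ok&(abs(z)<.003)&(x>.3)&(x<.7)&(abs(y)<.3); print('table z',np.median(P[ok&(abs(z)<.008)&(x>.3)&(x<.7)&(abs(y)<.3)][:,2]))
    # bars
    m=(ok&(z>.1)&(z<.16)&(x>.2)&(x<.8)&(y<-.03)&(y>-.5)&(hsv[...,1]<90)).astype(np.uint8)
    k,l,s,c=cv2.connectedComponentsWithStats(m)
    for i in range(1,k):
        if s[i,4]<40: continue
        q=P[l==i]; q=q[q[:,2]>.128]
        if len(q)<20: continue
        r=cv2.minAreaRect((q[:,:2]*1000).astype(np.float32)); print('bar',np.round(r[0],1),np.round(r[1],1),round(r[2],1),'z',np.percentile(q[:,2],[50,95]).round(3),c[i].round(), 'mean',q.mean(0).round(4))
    # tray: dark pixels
    m=(ok&(z>-.005)&(z<.03)&(x>.3)&(x<.85)&(y<.25)&(y>-.2)&(hsv[...,2]<110)&(hsv[...,1]<90)).astype(np.uint8)
    k,l,s,c=cv2.connectedComponentsWithStats(m); i=1+s[1:,4].argmax()
    q=P[l==i]; r=cv2.minAreaRect((q[:,:2]*1000).astype(np.float32)); print('tray+tab',np.round(r[0],1),np.round(r[1],1),round(r[2],1),s[i])
    e=q[q[:,2]>.012]; r=cv2.minAreaRect((e[:,:2]*1000).astype(np.float32)); print('walls',np.round(r[0],1),np.round(r[1],1),round(r[2],1))
    # stand
    q=P[ok&(z>.16)&(z<.26)&(x>.35)&(y>.2)&(y<.75)&(x<.9)]
    b=q; print('stand hi',len(b)); print(b[::max(1,len(b)//40)].round(3).tolist())
E
```

```text
scene
frag c [377.9 333.5] size [29. 74.] tipdir deg 170.3 ztip 0.019 zstem 0.025 n 187 pix [462. 216.]
frag c [412.8 248.6] size [34. 71.] tipdir deg -79.1 ztip 0.017 zstem 0.026 n 236 pix [437. 223.]
frag c [ 442.2 -235.8] size [35. 69.] tipdir deg 83.5 ztip 0.018 zstem 0.027 n 236 pix [268. 235.]
frag c [503.4 197.9] size [30. 78.] tipdir deg 155.8 ztip 0.020 zstem 0.026 n 203 pix [423. 252.]
frag c [ 501.4 -307.3] size [24. 32.] tipdir deg -177.2 ztip 0.011 zstem 0.016 n 90 pix [244. 254.]
frag c [ 556. -226.] size [31. 72.] tipdir deg 15.8 ztip 0.018 zstem 0.028 n 236 pix [272. 267.]
frag c [ 651.8 -232.5] size [31. 70.] tipdir deg -70.1 ztip 0.018 zstem 0.026 n 290 pix [272. 299.]
frag c [741.3 598. ] size [  4. 117.] tipdir deg 180.0 ztip 0.024 zstem 0.025 n 224 pix [594. 321.]
frag c [793.1 -20.8] size [14. 67.] tipdir deg -89.7 ztip 0.018 zstem 0.019 n 121 pix [353. 348.]
table z 0.0021707587648115423
bar [ 428.7 -365.3] [104.8  14.6] 64.3 z [0.139 0.144] [219. 208.] mean [ 0.431  -0.363   0.1387]
bar [ 586.2 -377.2] [101.5  12.4] 72.5 z [0.139 0.143] [209. 256.] mean [ 0.58
[... 2460 characters left out ...]
0.647, 0.406, 0.22], [0.644, 0.411, 0.221], [0.617, 0.399, 0.211], [0.605, 0.392, 0.203], [0.636, 0.417, 0.219], [0.643, 0.425, 0.215], [0.64, 0.43, 0.208], [0.624, 0.446, 0.222], [0.618, 0.452, 0.222], [0.621, 0.457, 0.219], [0.63, 0.452, 0.2], [0.613, 0.468, 0.222], [0.544, 0.438, 0.199], [0.603, 0.471, 0.219], [0.589, 0.464, 0.211], [0.58, 0.462, 0.209], [0.624, 0.452, 0.175], [0.591, 0.484, 0.224], [0.592, 0.488, 0.217], [0.593, 0.499, 0.218], [0.588, 0.507, 0.219], [0.584, 0.51, 0.217], [0.58, 0.517, 0.219], [0.505, 0.496, 0.206], [0.516, 0.501, 0.204], [0.571, 0.528, 0.22], [0.547, 0.519, 0.211], [0.537, 0.516, 0.207], [0.568, 0.533, 0.217], [0.558, 0.535, 0.218], [0.56, 0.541, 0.211]]
```

Run:
```python
from h import *
f=np.load('/tmp/scene0.npz');a=cv2.resize(f['im'][180:340,440:600],(480,480),interpolation=3)
f=np.load('/tmp/side0.npz');b=cv2.resize(f['im'][330:480,200:350],(480,480),interpolation=3)
cv2.imwrite('pics/c1.png',np.hstack([a[:,:400],b[:,:400]]))
```

```text
(no output)
```

View pics/c1.png

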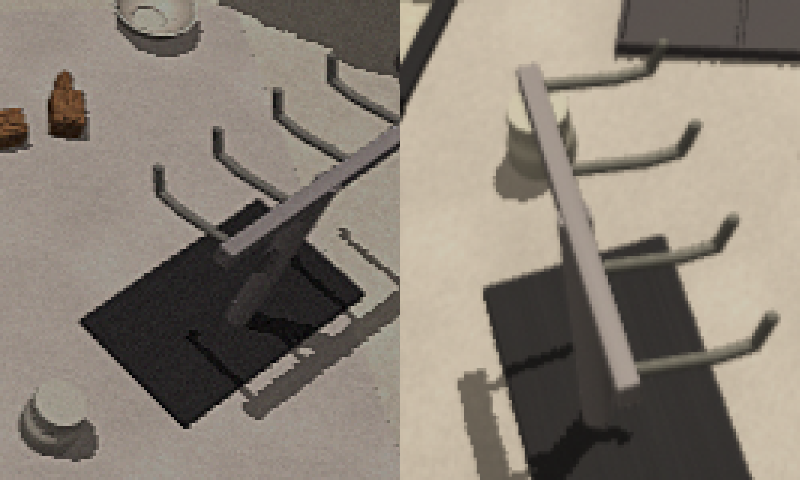

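The crop shows four prongs: two twin hooks with the beam behind them, and the free ends pointing back towards the robot. Next I'll fit the stand and check the wrist data.

Run:
```python
from m import *
f=np.load('/tmp/wrist0.npz'); print('wrist'); frags(f['im'],f['P'])
for n in('scene','side'):
    f=np.load(f'/tmp/{n}0.npz'); P=f['P'].reshape(-1,3); P=P[~np.isnan(P[:,0])]
    yd=np.array([-.554,.833]); xd=np.array([.833,.554])
    q=P[(P[:,2]>.212)&(P[:,2]<.24)&(P[:,0]>.45)&(P[:,0]<.75)&(P[:,1]>.27)&(P[:,1]<.6)]
    s=(q[:,:2]-[.571,.408])@xd; t=(q[:,:2]-[.571,.408])@yd
    b=q[(s>45)|(s>.045)]; b=b[b[:,2]>.217]
    r=cv2.minAreaRect((b[:,:2]*1000).astype(np.float32)); print(n,'beam',np.round(r,1) if 0 else r)
    e=(s<.0); 
    for c in(-104,-36,36,104):
        k=e&(abs(t*1000-c)<25)
        if k.any(): print('tip',c,len(q[k]),q[k].mean(0).round(4),'s,t',s[k].mean().round(4),t[k].mean().round(4))
```

```text
wrist
frag c [373.9 339.3] size [31. 74.] tipdir deg 172.0 ztip 0.018 zstem 0.027 n 1217 pix [231. 379.]
scene beam ((624.41162109375, 442.00457763671875), (18.329946517944336, 236.25387573242188), 32.70709991455078)
tip -104 20 [0.6114 0.3092 0.2195] s,t -0.0211 -0.1046
tip -36 20 [0.5755 0.3665 0.2205] s,t -0.0193 -0.037
tip 36 21 [0.5362 0.4277 0.2188] s,t -0.018 0.0357
tip 104 20 [0.4998 0.4849 0.2189] s,t -0.0167 0.1035
side beam ((623.785400390625, 444.5714111328125), (17.58562660217285, 236.9367218017578), 31.713220596313477)
tip -104 27 [0.6093 0.3144 0.2181] s,t -0.02 -0.0992
tip -36 28 [0.5732 0.3711 0.2181] s,t -0.0186 -0.0319
tip 36 30 [0.5347 0.4317 0.2186] s,t -0.0172 0.0399
tip 104 32 [0.4982 0.4894 0.2189] s,t -0.0155 0.1081
```

```bash
cat > plan.py <<'E'
from h import *
def Rd(yaw):
    a=np.deg2rad(yaw); x=np.array([np.cos(a),np.sin(a),0]); z=np.array([0,0,-1.]); return np.stack([x,np.cross(z,x),z],1)
def plan(W,start=None):
    """W: list of (x,y,z,yaw deg of tool x); prints shift mm along tool axes + turn deg for each leg"""
    if start is None:
        s=env.get_state(); p=np.array(s['tcp_pos']); A=rot(s['orientation'])
    else: p=np.array(start[:3]); A=Rd(start[3])
    for w in W:
        q=np.array(w[:3]); B=Rd(w[3])
        print(np.round(w,3).tolist(),'shift m',(A.T@(q-p)).round(3).tolist(),'turn',np.rad2deg(R.from_matrix(A.T@B).as_rotvec()).round(1).tolist(), 'j6~%.0f'%((180+np.rad2deg(np.arctan2(q[1],q[0]))-w[3]+180)%360-180))
        p,A=q,B
TO=np.array([.629,.0045]); TA=9.5
def slot(i,j):  # i 0/1 -> x -47/+47, j -1,0,1
    a=np.deg2rad(TA); v=np.array([-.047+.094*i,.085*j])
    return TO+[v[0]*np.cos(a)-v[1]*np.sin(a),v[0]*np.sin(a)+v[1]*np.cos(a)]
def stem(c,phi): return np.array(c)-.014*np.array([np.cos(np.deg2rad(phi)),np.sin(np.deg2rad(phi))])
def go(c,phi,i,j,start=None):
    g=stem(c,phi); t=stem(slot(i,j),TA); y=phi+180; ty=TA+180
    plan([(*g,.12,y),(*g,.002,y),(*g,.12,y),(*t,.12,ty),(*t,.008,ty),(*t,.12,ty)],start)
E
python3 - <<'E'
from plan import *
plan([(.42,.26,.2,101)])
E
```

```text
[0.42, 0.26, 0.2, 101.0] shift m [-0.271, -0.162, 0.031] turn [-0.1, 0.0, 54.0] j6~111
```

```bash
python3 -m creep '[[-0.03,-0.018,0.004,0,0,6],[-0.06,-0.036,0.008,0,0,12],[-0.1,-0.06,0.012,0,0,20],[-0.14,-0.084,0.016,0,0,28],[-0.18,-0.11,0.02,0,0,36],[-0.22,-0.132,0.025,0,0,44],[-0.255,-0.152,0.03,0,0,50],[-0.271,-0.162,0.031,0,0,54]]' 0.08 60
python3 - <<'E'
from plan import *
from m import frags
st(); im,d,P=cloud('wrist'); cv2.imwrite('pics/w1.png',im); frags(im,P)
go((.4115,.252),-79,0,1)
E
```

```text
clock: 0.95
tcp_pos: [0.4213, 0.2573, 0.1996]
orientation: [0.0, 0.639, 0.77, -0.001]
wrist_force: [-0.1, 0.2, -0.2]
finger_gap: 0.0804
{'clock': 0.95, 'tcp_pos': [0.4213, 0.2573, 0.1996], 'orientation': [0.0001, 0.6385, 0.7696, -0.0005], 'wrist_force': [-0.0968, 0.2246, -0.2305], 'finger_gap': 0.0804, 'joint_pos': [0.3859, 0.1696, -0.2197, 1.1823, -0.0007, 1.771]}
frag c [374.7 337.6] size [31. 73.] tipdir deg 171.3 ztip 0.019 zstem 0.028 n 2313 pix [292. 122.]
frag c [410.1 252.1] size [31. 73.] tipdir deg -79.2 ztip 0.019 zstem 0.028 n 2164 pix [308. 215.]
frag c [500.3 202.6] size [32. 73.] tipdir deg 158.3 ztip 0.019 zstem 0.028 n 1688 pix [396. 293.]
frag c [789.3 -39.1] size [15. 23.] tipdir deg 91.9 ztip nan zstem nan n 117 pix [525. 459.]
[0.409, 0.266, 0.12, 101.0] shift m [0.012, -0.011, 0.08] turn [-0.0, 0.1, -0.6] j6~112
[0.409, 0.266, 0.002, 101.0] shift m [0.0, 0.0, 0.118] turn [0.0, 0.0, 0.0] j6~112
[0.409, 0.266, 0.12, 101.0] shift m [0.0, 0.0, -0.118] turn [0.0, 0.0, 0.0] j6~112
[0.555, 0.078, 0.12, 189.5] shift m [-0.212, 0.108, 0.0] turn [0.0, 0.0, -88.5] j6~-1
[0.555, 0.078, 0.008, 189.5] shift m [0.0, 0.0, 0.112] turn [0.0, 0.0, 0.0] j6~-1
[0.555, 0.078, 0.12, 189.5] shift m [0.0, 0.0, -0.112] turn [0.0, 0.0, 0.0] j6~-1
  return _methods._mean(a, axis=axis, dtype=dtype,
  ret = ret.dtype.type(ret / rcount)
```

```bash
python3 -m creep '[[0.008,-0.011,0.03,0,0,0],[0.008,-0.011,0.07,0,0,0],[0.008,-0.011,0.11,0,0,0],[0.008,-0.011,0.14,0,0,0],[0.008,-0.011,0.17,0,0,0],[0.008,-0.011,0.19,0,0,0],[0.008,-0.011,0.198,0,0,0],[0.008,-0.011,0.198,0,0,0]]' 0.06
python3 -m creep '[[0,0,0,0,0,0],[0,0,0,0,0,0],[0,0,0,0,0,0],[0,0,0,0,0,0],[0,0,0,0,0,0],[0,0,-0.02,0,0,0],[0,0,-0.06,0,0,0],[0,0,-0.118,0,0,0]]' 0.0 40
python3 -c "
from plan import *
st(); S=(.4076,.2657,.12,101)
t=stem(slot(0,1),TA);plan([(*t,.12,189.5)],S)"
```

```text
clock: 1.8
tcp_pos: [0.4066, 0.2657, 0.0014]
orientation: [-0.001, 0.636, 0.772, -0.001]
wrist_force: [-0.2, -0.5, 0.7]
finger_gap: 0.0598
clock: 2.6
tcp_pos: [0.406, 0.2649, 0.1121]
orientation: [-0.001, 0.636, 0.772, -0.002]
wrist_force: [1.4, 0.2, -0.5]
finger_gap: 0.0315
{'clock': 2.6, 'tcp_pos': [0.406, 0.2649, 0.1121], 'orientation': [-0.001, 0.6359, 0.7718, -0.0019], 'wrist_force': [1.3585, 0.1651, -0.536], 'finger_gap': 0.0315, 'joint_pos': [0.4124, 0.2164, -0.3875, 0.9711, 0.0, 1.7908]}
[0.555, 0.078, 0.12, 189.5] shift m [-0.212, 0.109, 0.0] turn [0.0, 0.0, -88.5] j6~-1
```

```bash
python3 -m creep '[[-0.02,0.01,0,0,0,-7],[-0.05,0.025,0,0,0,-14],[-0.08,0.04,0,0,0,-22],[-0.11,0.057,0,0,0,-30],[-0.14,0.072,0,0,0,-38],[-0.17,0.087,0,0,0,-46],[-0.195,0.1,0,0,0,-54],[-0.212,0.109,0,0,0,-60]]'
python3 -m creep '[[0,0,0,0,0,-8],[0,0,0,0,0,-16],[0,0,0,0,0,-24],[0,0,0.02,0,0,-28.5],[0,0,0.05,0,0,-28.5],[0,0,0.08,0,0,-28.5],[0,0,0.105,0,0,-28.5],[0,0,0.112,0,0,-28.5]]'
python3 -m creep '[[0,0,0,0,0,0],[0,0,0,0,0,0],[0,0,0,0,0,0],[0,0,0,0,0,0],[0,0,-0.02,0,0,0],[0,0,-0.05,0,0,0],[0,0,-0.09,0,0,0],[0,0,-0.13,0,0,0]]' 0.044
python3 -c "
from plan import *
from m import frags
st();im,d,P=cloud('wrist'); cv2.imwrite('pics/w2.png',im); frags(im,P)
go((.3745,.338),171.5,0,0,(.555,.078,.138,189.5))"
```

```text
clock: 3.4
tcp_pos: [0.5565, 0.0767, 0.1126]
orientation: [0.0, 0.163, 0.987, -0.0]
wrist_force: [-0.3, 0.3, -1.0]
finger_gap: 0.0314
clock: 4.2
tcp_pos: [0.555, 0.0785, 0.0036]
orientation: [0.0, -0.083, 0.997, -0.0]
wrist_force: [-25.6, -0.6, 84.2]
finger_gap: 0.0313
clock: 5.0
tcp_pos: [0.5547, 0.0785, 0.1316]
orientation: [-0.0, -0.083, 0.997, 0.0]
wrist_force: [1.0, 0.6, -1.0]
finger_gap: 0.0439
{'clock': 5.0, 'tcp_pos': [0.5547, 0.0785, 0.1316], 'orientation': [-0.0004, -0.083, 0.9965, 0.0001], 'wrist_force': [0.9554, 0.6059, -0.9839], 'finger_gap': 0.0439, 'joint_pos': [-0.0028, 0.3341, -0.1743, 1.0632, 0.0, -0.169]}
frag c [ 443.1 -218.1] size [35. 45.] tipdir deg 74.0 ztip 0.015 zstem 0.025 n 924 pix [15. 60.]
frag c [376.8 326.9] size [27. 74.] tipdir deg -175.6 ztip 0.014 zstem 0.022 n 1460 pix [629. 101.]
frag c [ 553.  -213.7] size [15. 73.] tipdir deg -178.3 ztip 0.016 zstem 0.017 n 1168 pix [  8. 184.]
frag c [500.7 201.4] size [32. 74.] tipdir deg 154.7 ztip 0.018 zstem 0.027 n 3317 pix [488. 200.]
frag c [570.8  82.4] size [32. 74.] tipdir deg 8.9 ztip 0.023 zstem 0.032 n 3548 pix [322. 248.]
frag c [ 643.8 -214.6] size [32. 42.] tipdir deg 110.4 ztip 0.020 zstem 0.026 n 880 pix [ 14. 277.]
frag c [788.8 -33.4] size [15. 30.] tipdir deg 123.3 ztip 0.008 zstem 0.018 n 290 pix [176. 436.]
[0.388, 0.336, 0.12, 351.5] shift m [0.122, 0.282, 0.018] turn [-0.0, -0.0, -162.0] j6~-131
[0.388, 0.336, 0.002, 351.5] shift m [0.0, 0.0, 0.118] turn [0.0, 0.0, 0.0] j6~-131
[0.388, 0.336, 0.12, 351.5] shift m [0.0, 0.0, -0.118] turn [0.0, 0.0, 0.0] j6~-131
[0.569, -0.006, 0.12, 189.5] shift m [0.229, 0.311, 0.0] turn [0.0, 0.0, 162.0] j6~-10
[0.569, -0.006, 0.008, 189.5] shift m [0.0, 0.0, 0.112] turn [0.0, 0.0, 0.0] j6~-10
[0.569, -0.006, 0.12, 189.5] shift m [0.0, 0.0, -0.112] turn [0.0, 0.0, 0.0] j6~-10
```

View pics/w2.png

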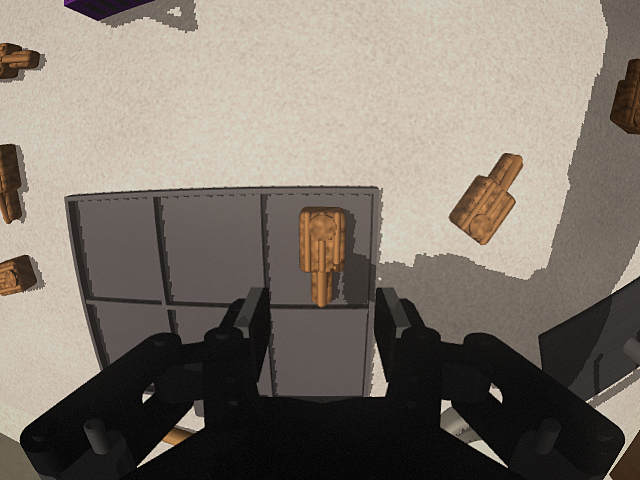

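The first fragment lies in the upper right compartment with its tip at about (322,303), close to the middle divider. I'll measure the tray from this view.

Run:
```python
from plan import *
s=env.get_state(); im,d,P=cloud('wrist')
a=np.deg2rad(TA); q=(P[...,:2]-TO)@np.array([[np.cos(a),-np.sin(a)],[np.sin(a),np.cos(a)]])
z=P[...,2]; hsv=cv2.cvtColor(im,cv2.COLOR_BGR2HSV)
w=(hsv[...,1]<70)&(z>.0145)&(z<.024); w[300:,190:450]=False
hx=q[...,0];hy=q[...,1]
def rep(n,m,v): print(n,m.sum(),np.percentile(v[m],[10,50,90]).round(4))
for y in(-.129,-.0425,.0425,.129):
    m=w&(abs(hy-y)<.02)&(hx>-.085)&(hx<-.01); rep('wall y%g'%y,m,hy)
    for k in(-.07,-.03): rep('  at x%g'%k,m&(abs(hx-k)<.015),hy)
for y in(-.08,0,.08):
    m=w&(abs(hx+.094)<.012)&(abs(hy-y)<.03); rep('back wall at y%g'%y,m,hx)
    m=w&(abs(hx)<.015)&(abs(hy-y)<.03); rep('mid div at y%g'%y,m,hx)
print('floor z',np.nanmedian(z[(abs(hx+.05)<.02)&(abs(hy)<.02)]),'frag',(np.array([.5708,.0824])-TO)@np.array([[np.cos(a),-np.sin(a)],[np.sin(a),np.cos(a)]]))
```

```text
wall y-0.129 68 [-0.13   -0.1283 -0.1264]
  at x-0.07 29 [-0.1297 -0.1277 -0.1264]
  at x-0.03 29 [-0.13   -0.1284 -0.1264]
wall y-0.0425 1 [-0.0441 -0.0441 -0.0441]
  at x-0.07 1 [-0.0441 -0.0441 -0.0441]Traceback (most recent call last):
  File "<stdin>", line 10, in <module>
  File "<stdin>", line 7, in rep
    return _quantile_unchecked(
        a, q, axis, out, overwrite_input, method, keepdims, weights)
    return _ureduce(a,
                    func=_quantile_ureduce_func,
    ...<5 lines>...
                    overwrite_input=overwrite_input,
                    method=method)
    r = func(a, **kwargs)
    result = _quantile(arr,
                       quantiles=q,
    ...<2 lines>...
                       out=out,
                       weights=wgt)
    slices_having_nans = np.isnan(arr[-1, ...])
                                  ~~~^^^^^^^^^
IndexError: index -1 is out of bounds for axis 0 with size 0
```

Run:
```python
from plan import *
im,d,P=cloud('wrist')
a=np.deg2rad(TA); T=np.array([[np.cos(a),-np.sin(a)],[np.sin(a),np.cos(a)]])
for n,(u,v) in dict(cornerBL=(67,197),cornerBR=(380,187),div1back=(159,195),div2back=(264,191),div1mid=(162,303),div2mid=(267,302),midright=(371,303),midleft=(88,302),backmid=(212,191),tip=(322,306),floor=(215,250)).items():
    p=np.nanmedian(P[v-1:v+2,u-1:u+2].reshape(-1,3),0); print(n,p.round(4),((p[:2]-TO)@T.T.T).round(4))
```

```text
cornerBL [ 0.5671 -0.1512  0.0011] [-0.0868 -0.1434]
cornerBR [0.5205 0.1181 0.0018] [-0.0883  0.1299]
div1back [ 0.5526 -0.0515  0.0073] [-0.0846 -0.0426]
div2back [0.5378 0.0324 0.0055] [-0.0853  0.0426]
div1mid [ 0.6482 -0.047   0.0043] [ 0.0105 -0.0539]
div2mid [0.5585 0.0574 0.1442] [-0.0608  0.0638]
midright [0.6103 0.128  0.0141] [0.0019 0.1249]
midleft [ 0.66   -0.1215  0.0135] [ 0.0098 -0.1294]
backmid [ 0.5441 -0.0082  0.004 ] [-0.0858  0.0015]
tip [0.6237 0.0907 0.0042] [0.009  0.0859]
floor [ 0.5909 -0.0011  0.004 ] [-0.0385  0.0008]
```

```bash
sed -i 's/TO=np.array(\[.629,.0045\])/TO=np.array([.631,.005])/' plan.py
python3 -m creep '[[0.01,0.024,0,0,0,-7],[0.026,0.06,0,0,0,-15],[0.043,0.1,0,0,0,-23],[0.061,0.14,0.005,0,0,-31],[0.08,0.185,0.01,0,0,-39],[0.097,0.225,0.015,0,0,-47],[0.112,0.26,0.018,0,0,-55],[0.122,0.282,0.018,0,0,-62]]' 0.06
python3 -m creep '[[0,0,0,0,0,-8],[0,0,0,0,0,-16],[0,0,0,0,0,-24],[0,0,0,0,0,-32],[0,0,0,0,0,-40],[0,0,0,0,0,-48],[0,0,0,0,0,-56],[0,0,0,0,0,-64]]'
python3 -m creep '[[0,0,0,0,0,-8],[0,0,0,0,0,-16],[0,0,0,0,0,-24],[0,0,0,0,0,-32],[0,0,0,0,0,-36],[0,0,0,0,0,-36],[0,0,0,0,0,-36],[0,0,0,0,0,-36]]'
python3 -c "
from plan import *
from m import frags
st();im,d,P=cloud('wrist'); frags(im,P)
go((.3745,.338),171.5,0,0,(.388,.336,.12,351.5))"
```

```text
clock: 5.95
tcp_pos: [0.3854, 0.3377, 0.1106]
orientation: [-0.001, -0.588, 0.809, 0.0]
wrist_force: [-0.4, -0.2, -0.8]
finger_gap: 0.06
clock: 6.75
tcp_pos: [0.3874, 0.3359, 0.111]
orientation: [0.001, 0.927, -0.376, -0.001]
wrist_force: [0.2, -0.2, -0.2]
finger_gap: 0.0597
clock: 7.55
tcp_pos: [0.3879, 0.3362, 0.1118]
orientation: [0.0, 0.997, -0.074, -0.0]
wrist_force: [-0.0, -0.1, -0.6]
finger_gap: 0.0599
{'clock': 7.55, 'tcp_pos': [0.3879, 0.3362, 0.1118], 'orientation': [0.0002, 0.9972, -0.0745, -0.0003], 'wrist_force': [-0.0263, -0.1217, -0.6021], 'finger_gap': 0.0599, 'joint_pos': [0.5576, 0.2653, -0.323, 0.9832, 0.0, -2.4348]}
frag c [546.9  81.3] size [26. 31.] tipdir deg 99.8 ztip 0.016 zstem 0.030 n 1049 pix [609.  12.]
frag c [501.  203.2] size [32. 74.] tipdir deg 155.9 ztip 0.018 zstem 0.027 n 3983 pix [494.  50.]
frag c [374.9 337.7] size [31. 74.] tipdir deg 170.5 ztip 0.019 zstem 0.028 n 3782 pix [325. 252.]
[0.388, 0.336, 0.12, 351.5] shift m [0.0, 0.0, 0.0] turn [0.0, 0.0, 0.0] j6~-131
[0.388, 0.336, 0.002, 351.5] shift m [0.0, 0.0, 0.118] turn [0.0, 0.0, 0.0] j6~-131
[0.388, 0.336, 0.12, 351.5] shift m [0.0, 0.0, -0.118] turn [0.0, 0.0, 0.0] j6~-131
[0.571, -0.005, 0.12, 189.5] shift m [0.231, 0.31, 0.0] turn [0.0, 0.0, 162.0] j6~-10
[0.571, -0.005, 0.008, 189.5] shift m [0.0, 0.0, 0.112] turn [0.0, 0.0, 0.0] j6~-10
[0.571, -0.005, 0.12, 189.5] shift m [0.0, 0.0, -0.112] turn [0.0, 0.0, 0.0] j6~-10
```

```bash
python3 -m creep '[[0,0,0.03,0,0,0],[0,0,0.06,0,0,0],[0,0,0.085,0,0,0],[0,0,0.1,0,0,0],[0,0,0.107,0,0,0],[0,0,0.11,0,0,0],[0,0,0.11,0,0,0],[0,0,0.11,0,0,0]]'
python3 -m creep '[[0,0,0,0,0,0],[0,0,0,0,0,0],[0,0,0,0,0,0],[0,0,0,0,0,0],[0,0,-0.01,0,0,0],[0,0,-0.035,0,0,0],[0,0,-0.07,0,0,0],[0,0,-0.1,0,0,0]]' 0.0 40
python3 -c "
from plan import *
st(); S=(.388,.336,.102,351.5)
t=stem(slot(0,0),TA);plan([(.46,.2,.102,287.5),(*t,.102,223.5),(*t,.009,189.5)],S)"
```

```text
clock: 8.4
tcp_pos: [0.389, 0.3369, 0.0032]
orientation: [-0.001, 0.997, -0.074, 0.001]
wrist_force: [0.2, 0.6, -0.4]
finger_gap: 0.0601
clock: 9.2
tcp_pos: [0.3879, 0.3363, 0.1039]
orientation: [0.0, 0.997, -0.074, -0.0]
wrist_force: [0.5, 0.8, -2.0]
finger_gap: 0.0312
{'clock': 9.2, 'tcp_pos': [0.3879, 0.3363, 0.1039], 'orientation': [0.0001, 0.9973, -0.0738, -0.0002], 'wrist_force': [0.5494, 0.8476, -1.965], 'finger_gap': 0.0312, 'joint_pos': [0.5577, 0.272, -0.3354, 0.9638, 0.0001, -2.4361]}
[0.46, 0.2, 0.102, 287.5] shift m [0.091, 0.124, 0.0] turn [0.0, 0.0, 64.0] j6~-84
[0.571, -0.005, 0.102, 223.5] shift m [0.229, -0.044, 0.0] turn [0.0, 0.0, 64.0] j6~-44
[0.571, -0.005, 0.009, 189.5] shift m [0.0, 0.0, 0.093] turn [0.0, 0.0, 34.0] j6~-10
```

```bash
python3 -m creep '[[0.01,0.014,0,0,0,8],[0.023,0.031,0,0,0,16],[0.036,0.049,0,0,0,24],[0.049,0.067,0,0,0,32],[0.062,0.085,0,0,0,40],[0.075,0.102,0,0,0,48],[0.085,0.115,0,0,0,56],[0.091,0.124,0,0,0,64]]'
python3 -m creep '[[0.02,-0.004,0,0,0,8],[0.053,-0.01,0,0,0,16],[0.087,-0.017,0,0,0,24],[0.121,-0.023,0,0,0,32],[0.155,-0.03,0,0,0,40],[0.187,-0.036,0,0,0,48],[0.212,-0.041,0,0,0,56],[0.229,-0.044,0,0,0,64]]'
python3 -m creep '[[0,0,0,0,0,8],[0,0,0,0,0,16],[0,0,0,0,0,24],[0,0,0.015,0,0,34],[0,0,0.045,0,0,34],[0,0,0.07,0,0,34],[0,0,0.085,0,0,34],[0,0,0.093,0,0,34]]'
python3 -m creep '[[0,0,0,0,0,0],[0,0,0,0,0,0],[0,0,0,0,0,0],[0,0,0,0,0,0],[0,0,-0.015,0,0,0],[0,0,-0.04,0,0,0],[0,0,-0.07,0,0,0],[0,0,-0.1,0,0,0]]' 0.044
python3 -c "
from plan import *
from m import frags
s=st();im,d,P=cloud('wrist'); frags(im,P)
S=(.571,-.005,.109,189.5)
plan([(.5138,.1973,.109,252.5),(.5138,.1973,.109,315.5),(.5138,.1973,.002,335.5),(.5138,.1973,.102,335.5),(.54,.16,.102,271.5),(*stem(slot(0,-1),TA),.102,209.5),(*stem(slot(0,-1),TA),.009,189.5),(*stem(slot(0,-1),TA),.109,189.5)],S)"
```

```text
clock: 10.0
tcp_pos: [0.4604, 0.1993, 0.1026]
orientation: [0.0, 0.805, -0.594, -0.0]
wrist_force: [-0.2, -0.4, -0.6]
finger_gap: 0.0311
clock: 10.8
tcp_pos: [0.5716, -0.0065, 0.1026]
orientation: [0.0, -0.367, 0.93, -0.0]
wrist_force: [0.4, -0.4, 0.0]
finger_gap: 0.0315
clock: 11.6
tcp_pos: [0.5695, -0.0045, 0.0079]
orientation: [-0.001, -0.083, 0.997, 0.0]
wrist_force: [0.7, 0.0, -1.0]
finger_gap: 0.0312
clock: 12.4
tcp_pos: [0.5709, -0.0047, 0.1108]
orientation: [0.0, -0.083, 0.997, 0.0]
wrist_force: [0.7, -1.0, 0.2]
finger_gap: 0.0439
{'clock': 12.4, 'tcp_pos': [0.5709, -0.0047, 0.1108], 'orientation': [0.0002, -0.0831, 0.9965, 0.0], 'wrist_force': [0.7094, -1.0384, 0.1957], 'finger_gap': 0.0439, 'joint_pos': [-0.1488, 0.3678, -0.1793, 1.0234, 0.0001, -0.3152]}
frag c [ 438.4 -231.8] size [32. 75.] tipdir deg 89.9 ztip 0.017 zstem 0.028 n 2605 pix [53. 32.]
frag c [ 500.8 -292.5] size [ 4. 29.] tipdir deg 0.6 ztip nan zstem nan n 208 pix [  3. 108.]
frag c [ 554.5 -223. ] size [33. 73.] tipdir deg 17.7 ztip 0.018 zstem 0.027 n 2631 pix [ 46. 170.]
frag c [500.5 201.3] size [32. 7
[... 354 characters left out ...]
 pix [ 50. 288.]
[0.514, 0.197, 0.109, 252.5] shift m [0.023, 0.209, 0.0] turn [0.0, 0.0, -63.0] j6~-51
[0.514, 0.197, 0.109, 315.5] shift m [0.0, 0.0, 0.0] turn [0.0, 0.0, -63.0] j6~-114
[0.514, 0.197, 0.002, 335.5] shift m [0.0, 0.0, 0.107] turn [0.0, 0.0, -20.0] j6~-134
[0.514, 0.197, 0.102, 335.5] shift m [0.0, 0.0, -0.1] turn [0.0, 0.0, 0.0] j6~-134
[0.54, 0.16, 0.102, 271.5] shift m [0.039, 0.023, 0.0] turn [0.0, 0.0, 64.0] j6~-75
[0.585, -0.089, 0.102, 209.5] shift m [0.25, -0.038, 0.0] turn [0.0, 0.0, 62.0] j6~-38
[0.585, -0.089, 0.009, 189.5] shift m [0.0, 0.0, 0.093] turn [0.0, 0.0, 20.0] j6~-18
[0.585, -0.089, 0.109, 189.5] shift m [0.0, 0.0, -0.1] turn [0.0, 0.0, 0.0] j6~-18
  return _methods._mean(a, axis=axis, dtype=dtype,
  ret = ret.dtype.type(ret / rcount)
```

```bash
python3 -m creep '[[0.002,0.015,0,0,0,-8],[0.005,0.045,0,0,0,-16],[0.008,0.075,0,0,0,-24],[0.012,0.105,0,0,0,-32],[0.015,0.135,0,0,0,-40],[0.018,0.165,0,0,0,-48],[0.021,0.19,0,0,0,-56],[0.023,0.209,0,0,0,-63]]' 0.06
python3 -m creep '[[0,0,0,0,0,-8],[0,0,0,0,0,-16],[0,0,0,0,0,-24],[0,0,0,0,0,-32],[0,0,0,0,0,-40],[0,0,0,0,0,-48],[0,0,0,0,0,-56],[0,0,0,0,0,-63]]'
python3 -m creep '[[0,0,0,0,0,-8],[0,0,0.01,0,0,-16],[0,0,0.035,0,0,-20],[0,0,0.06,0,0,-20],[0,0,0.085,0,0,-20],[0,0,0.1,0,0,-20],[0,0,0.107,0,0,-20],[0,0,0.107,0,0,-20]]'
python3 -m creep '[[0,0,0,0,0,0],[0,0,0,0,0,0],[0,0,0,0,0,0],[0,0,0,0,0,0],[0,0,-0.01,0,0,0],[0,0,-0.035,0,0,0],[0,0,-0.07,0,0,0],[0,0,-0.1,0,0,0]]' 0.0 40
python3 -m creep '[[0.005,0.003,0,0,0,8],[0.01,0.006,0,0,0,16],[0.015,0.009,0,0,0,24],[0.02,0.012,0,0,0,32],[0.025,0.015,0,0,0,40],[0.03,0.018,0,0,0,48],[0.035,0.021,0,0,0,56],[0.039,0.023,0,0,0,64]]'
python3 -m creep '[[0.02,-0.003,0,0,0,8],[0.055,-0.008,0,0,0,16],[0.09,-0.014,0,0,0,24],[0.13,-0.02,0,0,0,32],[0.17,-0.026,0,0,0,40],[0.205,-0.031,0,0,0,48],[0.235,-0.036,0,0,0,56],[0.25,-0.038,0,0,0,62]]'
python3 -m creep '[[0,0,0,0,0,8],[0,0,0,0,0,16],[0,0,0,0,0,20],[0,0,0.015,0,0,20],[0,0,0.045,0,0,20],[0,0,0.07,0,0,20],[0,0,0.085,0,0,20],[0,0,0.093,0,0,20]]'
python3 -m creep '[[0,0,0,0,0,0],[0,0,0,0,0,0],[0,0,0,0,0,0],[0,0,0,0,0,0],[0,0,-0.015,0,0,0],[0,0,-0.04,0,0,0],[0,0,-0.07,0,0,0],[0,0,-0.1,0,0,0]]' 0.044
python3 -W ignore -c "
from plan import *
from m import frags
s=st();im,d,P=cloud('wrist'); frags(im,P)
cv2.imwrite('pics/w3.png',im)
S=(.585,-.089,.109,189.5); g=stem((.4385,-.232),89);t=stem(slot(1,0),TA)
plan([(*g,.109,229.5),(*g,.002,269),(*g,.102,269),(*t,.102,209.5),(*t,.009,189.5),(*t,.109,189.5)],S)"
```

```text
clock: 13.25
tcp_pos: [0.5133, 0.1992, 0.1099]
orientation: [0.001, -0.594, 0.804, -0.0]
wrist_force: [0.3, -1.0, -0.3]
finger_gap: 0.0603
clock: 14.05
tcp_pos: [0.5139, 0.1977, 0.1098]
orientation: [-0.0, 0.927, -0.376, 0.0]
wrist_force: [0.7, 0.4, 0.2]
finger_gap: 0.0601
clock: 14.85
tcp_pos: [0.5132, 0.1975, 0.0018]
orientation: [0.0, 0.977, -0.212, -0.001]
wrist_force: [-0.9, -0.3, -0.3]
finger_gap: 0.0598
clock: 15.65
tcp_pos: [0.5133, 0.1976, 0.104]
orientation: [0.0, 0.977, -0.212, -0.0]
wrist_force: [0.2, 0.1, -0.4]
finger_gap: 0.0311
clock: 16.45
tcp_pos: [0.5395, 0.1602, 0.1027]
orientation: [0.0, 0.714, -0.7, -0.0]
wrist_force: [0.4, 0.0, 0.3]
finger_gap: 0.0313
clock: 17.25
tcp_pos: [0.5846, -0.0911, 0.1027]
orientation: [0.0, -0.251, 0.968, -0.0]
wrist_force: [0.1, -0.4, -0.7]
finger_gap: 0.0311
clock: 18.05
tcp_pos: [0.5829, -0.0879, 0.0079]
orientation: [-0.001, -0.083, 0.997, 0.001]
wrist_force: [-0.1, 0.4, -0.5]
finger_gap: 0.031
clock: 18.85
tcp_pos: [0.5842, -0.0884, 0.1108]
orientation: [0.0, -0.083, 0.997, -0.0]
wrist_force: [1.7, -0.5, 0.1]
finger_gap: 0.0439
{'
[... 819 characters left out ...]
g c [ 649.3 -229.9] size [31. 72.] tipdir deg -68.2 ztip 0.018 zstem 0.028 n 2386 pix [130. 294.]
frag c [ 794.3 -398.6] size [ 6. 14.] tipdir deg 25.7 ztip nan zstem nan n 133 pix [ 11. 380.]
[0.438, -0.246, 0.109, 229.5] shift m [0.171, -0.131, 0.0] turn [0.0, 0.0, -40.0] j6~-79
[0.438, -0.246, 0.002, 269.0] shift m [0.0, 0.0, 0.107] turn [0.0, 0.0, -39.5] j6~-118
[0.438, -0.246, 0.102, 269.0] shift m [0.0, 0.0, -0.1] turn [0.0, 0.0, 0.0] j6~-118
[0.664, 0.01, 0.102, 209.5] shift m [-0.26, -0.221, 0.0] turn [0.0, 0.0, 59.5] j6~-29
[0.664, 0.01, 0.009, 189.5] shift m [0.0, 0.0, 0.093] turn [0.0, 0.0, 20.0] j6~-9
[0.664, 0.01, 0.109, 189.5] shift m [0.0, 0.0, -0.1] turn [0.0, 0.0, 0.0] j6~-9
```

View pics/w3.png

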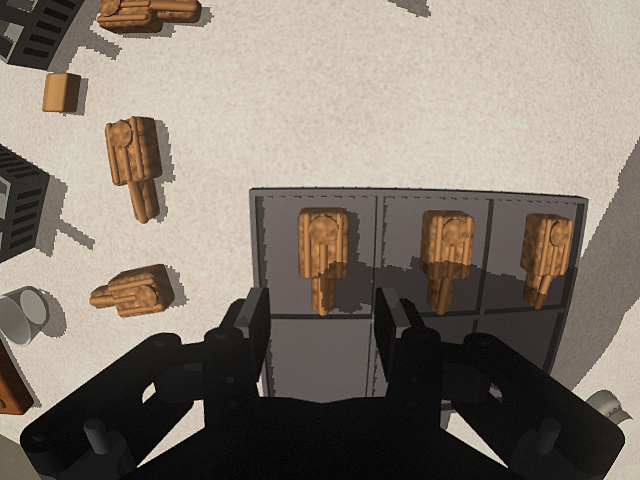

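The three fragments lie in the back row of compartments with their tips towards the tab. Basket 1 at (30,30) crowds the next fragment, so I'll hang the baskets first.

```bash
python3 -m creep '[[0,0,-0.02,0,0,0],[0,0,-0.05,0,0,0],[0,0,-0.09,0,0,-6],[0.01,-0.02,-0.12,0,0,-14],[0.03,-0.055,-0.13,0,0,-22],[0.05,-0.09,-0.13,0,0,-30],[0.07,-0.125,-0.13,0,0,-38],[0.09,-0.16,-0.13,0,0,-46]]' 0.05
python3 - <<'E'
from plan import *
s=st(); im,d,P=cloud('wrist'); cv2.imwrite('pics/w4.png',im)
for nm in ('wrist',):
    z=P[...,2]; m=((z>.125)&(z<.155)&(P[...,1]<-.25)).astype(np.uint8)
    k,l,ss,c=cv2.connectedComponentsWithStats(m)
    for i in range(1,k):
        if ss[i,4]<100: continue
        q=P[l==i]; r=cv2.minAreaRect((q[:,:2]*1000).astype(np.float32)); print('bar',np.round(r[0],1),np.round(r[1],1),round(r[2],1),np.median(q[:,2]).round(4),c[i].round(),ss[i,4])
plan([(.4285,-.361,.24,244.6),(.4285,-.361,.117,244.6)])
E
```

```text
clock: 19.7
tcp_pos: [0.5216, -0.2624, 0.2402]
orientation: [0.0, -0.469, 0.883, -0.001]
wrist_force: [0.5, 0.5, -0.3]
finger_gap: 0.0501
{'clock': 19.7, 'tcp_pos': [0.5216, -0.2624, 0.2402], 'orientation': [0.0005, -0.4686, 0.8834, -0.0007], 'wrist_force': [0.5056, 0.5229, -0.3437], 'finger_gap': 0.0501, 'joint_pos': [-0.6037, 0.3272, 0.0871, 1.3291, 0.0001, -1.5791]}
bar [ 432.4 -354.3] [81.3 10.7] 64.8 0.1398 [356.  56.] 1839
bar [ 585.  -375.4] [101.4  11.6] 71.7 0.1396 [158. 159.] 2316
[0.428, -0.361, 0.24, 244.6] shift m [0.128, 0.024, 0.0] turn [-0.1, -0.2, -8.6] j6~-105
[0.428, -0.361, 0.117, 244.6] shift m [0.0, 0.0, 0.123] turn [0.0, 0.0, 0.0] j6~-105
```

```bash
python3 -m creep '[[0.03,0.005,0,0,0,-4],[0.065,0.01,0,0,0,-7],[0.1,0.016,0,0,0,-9],[0.125,0.019,0,0,0,-9],[0.135,0.021,0,0,0,-9],[0.135,0.021,0,0,0,-9],[0.135,0.021,0,0,0,-9],[0.135,0.021,0,0,0,-9]]' 0.05
python3 - <<'E'
from plan import *
s=st(); im,d,P=cloud('wrist'); cv2.imwrite('pics/w5.png',im)
z=P[...,2]; m=((z>.125)&(z<.155)&(P[...,1]<-.25)).astype(np.uint8)
k,l,ss,c=cv2.connectedComponentsWithStats(m)
for i in range(1,k):
        if ss[i,4]<100: continue
        q=P[l==i]; r=cv2.minAreaRect((q[:,:2]*1000).astype(np.float32)); print('bar',np.round(r[0],1),np.round(r[1],1),round(r[2],1),np.median(q[:,2]).round(4),c[i].round(),ss[i,4])
E
```

```text
clock: 20.55
tcp_pos: [0.4291, -0.3596, 0.2394]
orientation: [0.0, -0.534, 0.845, -0.0]
wrist_force: [-0.8, -0.7, -0.1]
finger_gap: 0.0501
{'clock': 20.55, 'tcp_pos': [0.4291, -0.3596, 0.2394], 'orientation': [0.0002, -0.5344, 0.8452, -0.0], 'wrist_force': [-0.7782, -0.7297, -0.1133], 'finger_gap': 0.0501, 'joint_pos': [-0.8411, 0.2814, 0.0221, 1.3114, 0.0005, -1.9687]}
bar [ 562.4 -622.1] [52.  12.5] 52.2 0.1387 [39. 30.] 836
bar [ 427.8 -363.4] [100.6   9.7] 64.8 0.14 [321. 229.] 2106
bar [ 581.6 -385.2] [80.9 11.5] 72.0 0.1394 [132. 286.] 1469
```

View pics/w5.png

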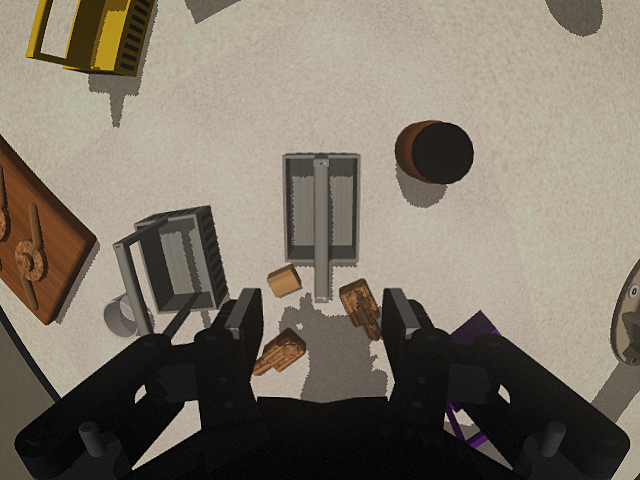

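The wrist view shows basket 1 under the gripper with its bar running from (320,160) to (321,300), centred and aligned. I'll grip it and lift.

```bash
python3 -m creep '[[0.003,0,0.02,0,0,0],[0.003,0,0.05,0,0,0],[0.003,0,0.08,0,0,0],[0.003,0,0.105,0,0,0],[0.003,0,0.118,0,0,0],[0.003,0,0.122,0,0,0],[0.003,0,0.122,0,0,0],[0.003,0,0.122,0,0,0]]' 0.05
python3 -m creep '[[0,0,0,0,0,0],[0,0,0,0,0,0],[0,0,0,0,0,0],[0,0,0,0,0,0],[0,0,0,0,0,0],[0,0,0,0,0,0],[0,0,-0.01,0,0,0],[0,0,-0.02,0,0,0]]' 0 80
python3 -m creep '[[0,0,-0.015,0,0,0],[0,0,-0.04,0,0,0],[0,0,-0.07,0,0,0],[0,0,-0.1,0,0,0],[0,0,-0.13,0,0,0],[0,0,-0.15,0,0,0],[0,0,-0.16,0,0,0],[0,0,-0.16,0,0,0]]'
python3 - <<'E'
from plan import *
s=st()
plan([(.55,-.10,.297,260),(.53,.2,.297,280),(.4506,.416,.297,302.4),(.4506,.416,.237,302.4)],(.4278,-.3637,.297,244.5))
E
```

```text
clock: 21.4
tcp_pos: [0.4278, -0.3638, 0.1186]
orientation: [0.0, -0.534, 0.846, -0.001]
wrist_force: [-0.1, -0.6, 1.2]
finger_gap: 0.0495
clock: 22.2
tcp_pos: [0.4261, -0.3623, 0.137]
orientation: [-0.0, -0.534, 0.846, 0.001]
wrist_force: [-0.2, -0.9, -2.5]
finger_gap: 0.0083
clock: 23.0
tcp_pos: [0.4273, -0.3635, 0.2986]
orientation: [0.0, -0.534, 0.846, -0.001]
wrist_force: [0.1, -0.6, -2.3]
finger_gap: 0.0086
{'clock': 23.0, 'tcp_pos': [0.4273, -0.3635, 0.2986], 'orientation': [0.0002, -0.5338, 0.8456, -0.001], 'wrist_force': [0.0891, -0.55, -2.2657], 'finger_gap': 0.0086, 'joint_pos': [-0.8481, 0.2757, 0.1582, 1.4512, 0.0, -1.9744]}
[0.55, -0.1, 0.297, 260.0] shift m [-0.291, 0.003, 0.0] turn [0.0, 0.0, -15.5] j6~-90
[0.53, 0.2, 0.297, 280.0] shift m [-0.292, 0.072, 0.0] turn [0.0, 0.0, -20.0] j6~-79
[0.451, 0.416, 0.297, 302.4] shift m [-0.227, 0.041, 0.0] turn [0.0, 0.0, -22.4] j6~-80
[0.451, 0.416, 0.237, 302.4] shift m [0.0, 0.0, 0.06] turn [0.0, 0.0, 0.0] j6~-80
```

```bash
python3 -m creep '[[-0.02,0,0,0,0,-1],[-0.055,0,0,0,0,-3],[-0.1,0,0,0,0,-6],[-0.145,0.001,0,0,0,-8],[-0.19,0.002,0,0,0,-10],[-0.235,0.003,0,0,0,-12],[-0.27,0.003,0,0,0,-14],[-0.291,0.003,0,0,0,-15.5]]'
python3 -m creep '[[-0.025,0.006,0,0,0,-2],[-0.06,0.015,0,0,0,-5],[-0.1,0.025,0,0,0,-8],[-0.145,0.036,0,0,0,-11],[-0.19,0.047,0,0,0,-14],[-0.235,0.058,0,0,0,-16],[-0.27,0.067,0,0,0,-18],[-0.292,0.072,0,0,0,-20]]'
python3 -m creep '[[-0.025,0.005,0,0,0,-3],[-0.055,0.01,0,0,0,-6],[-0.09,0.016,0,0,0,-9],[-0.125,0.023,0,0,0,-12],[-0.16,0.029,0,0,0,-16],[-0.19,0.034,0,0,0,-19],[-0.215,0.039,0,0,0,-21],[-0.227,0.041,0,0,0,-22.4]]'
python3 -m creep '[[0,0,0,0,0,0],[0,0,0,0,0,0],[0,0,0.01,0,0,0],[0,0,0.025,0,0,0],[0,0,0.04,0,0,0],[0,0,0.055,0,0,0],[0,0,0.06,0,0,0],[0,0,0.06,0,0,0]]'
cat > hook.py <<'E'
from plan import *
from itertools import chain
s=st(); tcp=np.array(s['tcp_pos'])
ims=[]
for n in('scene','side'):
    im,d,P=cloud(n); z=P[...,2]
    m=(z>tcp[2]-.01)&(z<tcp[2]+.035)&(np.hypot(P[...,0]-tcp[0],P[...,1]-tcp[1])<.065)
    p=env.camera_params(n); c=(np.array([tcp[0],tcp[1],.2])-p['position'])@rot(p['orientation'])
    u=int(p['cx']-p['fx']*c[0]/c[2]); v=int(p['cy']+p['fy']*c[1]/c[2])
    u=min(max(u,85),555);v=min(max(v,100),390)
    ims.append(cv2.resize(im[v-100:v+90,u-85:u+85],(400,447),interpolation=2)); print(n,u,v)
im,d,P=cloud('wrist'); ims.append(cv2.resize(im,(596,447))[:, :])
import sys
cv2.imwrite(sys.argv[1],np.hstack(ims[:2]))
cv2.imwrite(sys.argv[1].replace('.png','w.png'),im)
yd=np.array([-.536,.844]); xd=np.array([.844,.536])
O=np.array([.5728,.4105]); z=P[...,2]
q=P[(z>.213)&(z<.235)]; s_=(q[:,:2]-O)@xd; t=(q[:,:2]-O)@yd
for c in(-104,-36,36,104):
    k=(abs(t*1000-c)<20)&(s_<0.005)&(s_>-.045)
    if k.sum()>5: print('wrist tip',c,k.sum(),'s,t',np.median(s_[k]).round(4),np.median(t[k]).round(4))
E
python3 hook.py pics/h1.png
```

```text
clock: 23.8
tcp_pos: [0.5494, -0.0962, 0.2954]
orientation: [-0.001, -0.644, 0.765, 0.002]
wrist_force: [0.3, 0.1, -1.4]
finger_gap: 0.0081
clock: 24.6
tcp_pos: [0.5275, 0.2034, 0.2954]
orientation: [0.001, 0.768, -0.641, -0.001]
wrist_force: [0.8, -1.1, -2.0]
finger_gap: 0.0082
clock: 25.4
tcp_pos: [0.4475, 0.4187, 0.2953]
orientation: [0.001, 0.877, -0.48, -0.001]
wrist_force: [0.4, -0.1, -2.2]
finger_gap: 0.0083
clock: 26.2
tcp_pos: [0.4491, 0.416, 0.2362]
orientation: [0.001, 0.876, -0.482, -0.0]
wrist_force: [-1.1, -0.4, -1.1]
finger_gap: 0.008
{'clock': 26.2, 'tcp_pos': [0.4491, 0.416, 0.2362], 'orientation': [0.001, 0.8761, -0.4822, -0.0004], 'wrist_force': [-1.0655, -0.3905, -1.1412], 'finger_gap': 0.008, 'joint_pos': [0.6161, 0.388, 0.1651, 1.3501, -0.0001, -1.5192]}
scene 515 190
side 349 390
wrist tip -36 274 s,t -0.0239 -0.0336
wrist tip 36 262 s,t -0.024 0.036
wrist tip 104 229 s,t -0.023 0.1025
```

View pics/h1.png

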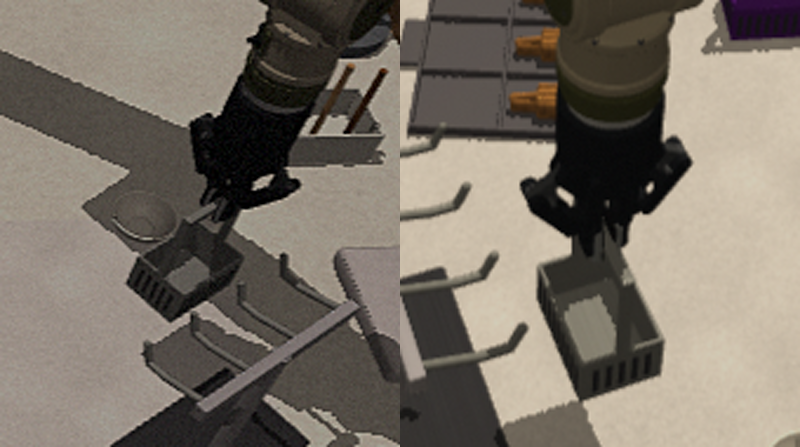

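View pics/h1w.png

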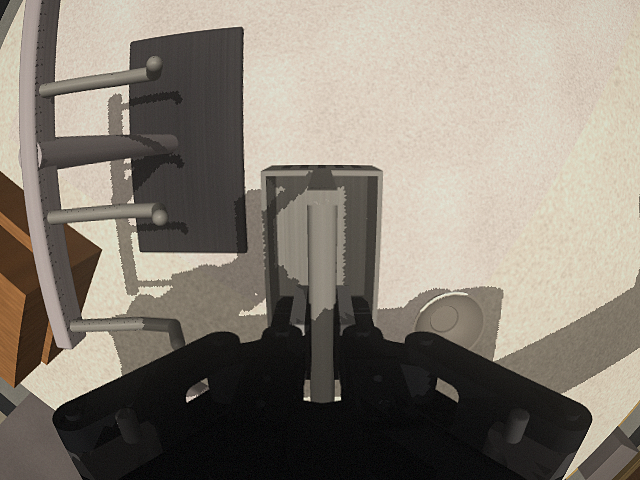

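The crops show the basket hanging level in front of the prongs. The wrist view shows the tips on line with my stand fit, with hook 2 centred at about t=0.069. I'll hook it on.

```bash
python3 -m creep '[[0,-0.01,0,0,0,0],[0,-0.03,0,0,0,0],[0,-0.05,0,0,0,0],[0,-0.07,0,0,0,0],[0,-0.085,0,0,0,0],[0,-0.095,0,0,0,0],[0,-0.1,0,0,0,0],[0,-0.1,0,0,0,0]]'
python3 -m creep '[[0,0,0,0,0,0],[0,0,0.006,0,0,0],[0,0,0.014,0,0,0],[0,0,0.022,0,0,0],[0,0,0.03,0,0,0],[0,0,0.036,0,0,0],[0,0,0.04,0,0,0],[0,0,0.042,0,0,0]]'
python3 hook.py pics/h2.png
```

```text
clock: 27.15
tcp_pos: [0.5344, 0.4713, 0.237]
orientation: [-0.0, 0.876, -0.482, 0.0]
wrist_force: [0.4, 0.7, -2.4]
finger_gap: 0.0082
clock: 27.95
tcp_pos: [0.5334, 0.4707, 0.1946]
orientation: [0.0, 0.876, -0.482, -0.0]
wrist_force: [-0.7, 0.4, -1.4]
finger_gap: 0.0087
{'clock': 27.95, 'tcp_pos': [0.5334, 0.4707, 0.1946], 'orientation': [0.0003, 0.8764, -0.4815, -0.0002], 'wrist_force': [-0.705, 0.3631, -1.366], 'finger_gap': 0.0087, 'joint_pos': [0.6104, 0.6045, 0.4102, 1.3773, 0.0, -1.5264]}
scene 546 215
side 297 390
wrist tip -36 799 s,t -0.0206 -0.0336
wrist tip 36 3661 s,t -0.0011 0.0365
wrist tip 104 1057 s,t 0.0003 0.0954
```

View pics/h2.png

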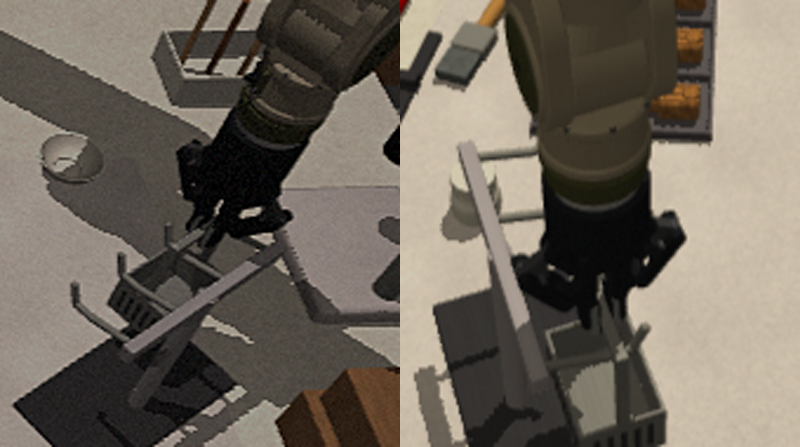

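The bar is over the hook-2 prongs, with the prongs inside the uprights. I'll lower the last few mm, release and lift.

```bash
python3 -m creep '[[0,0,0.001,0,0,0],[0,0,0.002,0,0,0],[0,0,0.003,0,0,0],[0,0,0.003,0,0,0],[0,0,0.003,0,0,0],[0,0,0.003,0,0,0],[0,0,0.003,0,0,0],[0,0,0.003,0,0,0]]'
python3 -m creep '[[0,0,0,0,0,0],[0,0,0,0,0,0],[0,0,0,0,0,0],[0,0,0,0,0,0],[0,0,-0.01,0,0,0],[0,0,-0.03,0,0,0],[0,0,-0.06,0,0,0],[0,0,-0.1,0,0,0]]' 0.03
python3 hook.py pics/h3.png
python3 - <<'E'
from plan import *
im,d,P=cloud('wrist'); z=P[...,2]
m=((z>.19)&(z<.225)&(np.hypot(P[...,0]-.535,P[...,1]-.4696)<.06)&(((P[...,:2]-[.5728,.4105])@[.844,.536])<.012)&(((P[...,:2]-[.5728,.4105])@[.844,.536])>-.012))
q=P[m]; print(len(q),np.median(q,0).round(4),q.min(0).round(3),q.max(0).round(3))
# next leg to basket2
plan([(.52,.25,.297,280),(.53,-.05,.297,262),(.585,-.3744,.24,251.8)],(.5346,.4713,.292,302.4))
E
```

```text
clock: 28.9
tcp_pos: [0.5336, 0.4709, 0.1923]
orientation: [-0.0, 0.876, -0.482, 0.0]
wrist_force: [-0.9, 0.6, -1.6]
finger_gap: 0.0081
clock: 29.7
tcp_pos: [0.5329, 0.4704, 0.2925]
orientation: [0.001, 0.876, -0.482, -0.001]
wrist_force: [1.0, 0.2, 1.3]
finger_gap: 0.0302
{'clock': 29.7, 'tcp_pos': [0.5329, 0.4704, 0.2925], 'orientation': [0.0012, 0.8764, -0.4815, -0.0006], 'wrist_force': [0.9836, 0.2196, 1.2672], 'finger_gap': 0.0302, 'joint_pos': [0.6104, 0.6209, 0.6764, 1.6289, 0.0, -1.5264]}
scene 545 215
side 298 390
wrist tip -36 235 s,t -0.0207 -0.0341
wrist tip 36 942 s,t -0.001 0.0369
wrist tip 104 735 s,t -0.0001 0.1027
2834 [0.5378 0.4668 0.2137] [0.504 0.426 0.194] [0.566 0.517 0.216]
[0.52, 0.25, 0.297, 280.0] shift m [0.179, 0.131, -0.005] turn [0.0, 0.0, 22.4] j6~-74
[0.53, -0.05, 0.297, 262.0] shift m [0.297, 0.042, 0.0] turn [0.0, 0.0, 18.0] j6~-87
[0.585, -0.374, 0.24, 251.8] shift m [0.314, -0.1, 0.057] turn [0.0, 0.0, 10.2] j6~-104
```

View pics/h3w.png

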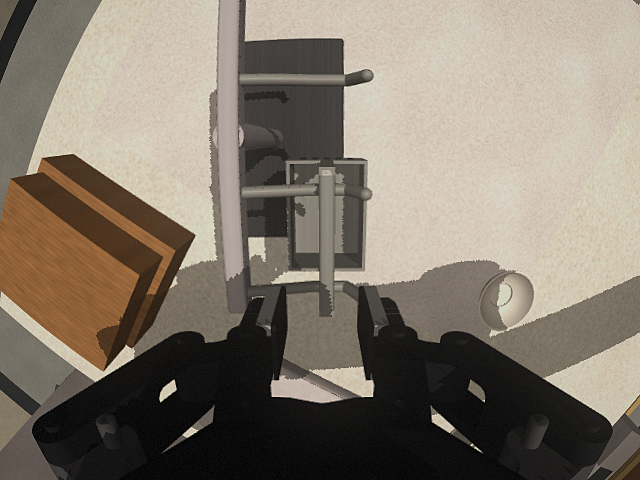

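Basket 1 hangs across both prongs of hook 2, with the bar top measured at 0.214 m. Next is basket 2.

```bash
python3 -m creep '[[0.018,0.013,-0.005,0,0,3],[0.045,0.033,-0.005,0,0,6],[0.072,0.053,-0.005,0,0,9],[0.1,0.073,-0.005,0,0,12],[0.128,0.094,-0.005,0,0,16],[0.15,0.11,-0.005,0,0,19],[0.168,0.123,-0.005,0,0,21],[0.179,0.131,-0.005,0,0,22.4]]' 0.05
python3 -m creep '[[0.03,0.004,0,0,0,2],[0.07,0.01,0,0,0,5],[0.11,0.016,0,0,0,7],[0.155,0.022,0,0,0,10],[0.2,0.028,0,0,0,12],[0.24,0.034,0,0,0,14],[0.275,0.039,0,0,0,16],[0.297,0.042,0,0,0,18]]'
python3 -m creep '[[0.03,-0.01,0,0,0,1],[0.073,-0.023,0.01,0,0,3],[0.116,-0.037,0.02,0,0,5],[0.159,-0.051,0.03,0,0,7],[0.202,-0.065,0.04,0,0,9],[0.245,-0.078,0.05,0,0,10],[0.285,-0.091,0.057,0,0,10],[0.314,-0.1,0.057,0,0,10]]'
python3 - <<'E'
from plan import *
s=st(); im,d,P=cloud('wrist')
z=P[...,2]; m=((z>.125)&(z<.155)&(np.hypot(P[...,0]-.585,P[...,1]+.375)<.09)).astype(np.uint8)
k,l,ss,c=cv2.connectedComponentsWithStats(m)
for i in range(1,k):
        if ss[i,4]<100: continue
        q=P[l==i]; r=cv2.minAreaRect((q[:,:2]*1000).astype(np.float32)); print('bar',np.round(r[0],1),np.round(r[1],1),round(r[2],1),np.median(q[:,2]).round(4),c[i].round(),ss[i,4])
E
```

```text
clock: 30.7
tcp_pos: [0.5182, 0.2477, 0.2963]
orientation: [0.001, 0.765, -0.644, -0.001]
wrist_force: [0.2, -0.2, -0.6]
finger_gap: 0.0499
clock: 31.5
tcp_pos: [0.529, -0.0524, 0.2964]
orientation: [-0.0, -0.655, 0.756, 0.0]
wrist_force: [0.2, 0.1, -0.6]
finger_gap: 0.0501
clock: 32.3
tcp_pos: [0.5843, -0.3771, 0.237]
orientation: [-0.0, -0.587, 0.809, 0.002]
wrist_force: [0.6, -0.5, -0.4]
finger_gap: 0.05
{'clock': 32.3, 'tcp_pos': [0.5843, -0.3771, 0.237], 'orientation': [-0.0005, -0.5875, 0.8092, 0.0018], 'wrist_force': [0.595, -0.4647, -0.4243], 'finger_gap': 0.05, 'joint_pos': [-0.6884, 0.5688, 0.4525, 1.4582, 0.0, -1.9443]}
bar [ 585.4 -375.4] [101.7   9.8] 72.1 0.14 [321. 238.] 2085
```

```bash
python3 -m creep '[[0.001,0,0.02,0,0,0],[0.001,0,0.05,0,0,0],[0.001,0,0.08,0,0,0],[0.001,0,0.105,0,0,0],[0.001,0,0.118,0,0,0],[0.001,0,0.122,0,0,0],[0.001,0,0.122,0,0,0],[0.001,0,0.122,0,0,0]]' 0.05
python3 -m creep '[[0,0,0,0,0,0],[0,0,0,0,0,0],[0,0,0,0,0,0],[0,0,0,0,0,0],[0,0,0,0,0,0],[0,0,0,0,0,0],[0,0,-0.01,0,0,0],[0,0,-0.02,0,0,0]]' 0 80
python3 -m creep '[[0,0,-0.015,0,0,0],[0,0,-0.04,0,0,0],[0,0,-0.07,0,0,0],[0,0,-0.1,0,0,0],[0,0,-0.13,0,0,0],[0,0,-0.15,0,0,0],[0,0,-0.16,0,0,0],[0,0,-0.16,0,0,0]]'
python3 - <<'E'
from plan import *
s=st()
plan([(.56,-.12,.298,268),(.53,.12,.298,285),(.5256,.2978,.298,302.4),(.5256,.2978,.238,302.4)],(.5847,-.3754,.298,252))
E
```

```text
clock: 33.15
tcp_pos: [0.5854, -0.3765, 0.1198]
orientation: [0.0, -0.588, 0.809, -0.001]
wrist_force: [0.7, 0.4, -0.3]
finger_gap: 0.0497
clock: 33.95
tcp_pos: [0.5834, -0.3752, 0.1374]
orientation: [-0.001, -0.588, 0.809, 0.002]
wrist_force: [-0.3, -0.4, -2.4]
finger_gap: 0.0081
clock: 34.75
tcp_pos: [0.5848, -0.3763, 0.3005]
orientation: [0.0, -0.588, 0.809, -0.001]
wrist_force: [0.5, -0.8, -3.1]
finger_gap: 0.0084
{'clock': 34.75, 'tcp_pos': [0.5848, -0.3763, 0.3005], 'orientation': [0.0003, -0.588, 0.8089, -0.0013], 'wrist_force': [0.496, -0.8216, -3.1282], 'finger_gap': 0.0084, 'joint_pos': [-0.6871, 0.5772, 0.621, 1.6118, -0.0, -1.9442]}
[0.56, -0.12, 0.298, 268.0] shift m [-0.235, 0.102, 0.0] turn [0.0, 0.0, -16.0] j6~-100
[0.53, 0.12, 0.298, 285.0] shift m [-0.239, 0.038, 0.0] turn [0.0, 0.0, -17.0] j6~-92
[0.526, 0.298, 0.298, 302.4] shift m [-0.173, -0.042, 0.0] turn [0.0, 0.0, -17.4] j6~-93
[0.526, 0.298, 0.238, 302.4] shift m [0.0, 0.0, 0.06] turn [0.0, 0.0, 0.0] j6~-93
```

```bash
python3 -m creep '[[-0.015,0.007,0,0,0,-1],[-0.045,0.02,0,0,0,-3],[-0.08,0.035,0,0,0,-6],[-0.12,0.052,0,0,0,-8],[-0.16,0.07,0,0,0,-11],[-0.195,0.085,0,0,0,-13],[-0.222,0.096,0,0,0,-15],[-0.235,0.102,0,0,0,-16]]'
python3 -m creep '[[-0.02,0.003,0,0,0,-2],[-0.05,0.008,0,0,0,-4],[-0.085,0.014,0,0,0,-7],[-0.125,0.02,0,0,0,-9],[-0.165,0.026,0,0,0,-12],[-0.2,0.032,0,0,0,-14],[-0.225,0.036,0,0,0,-16],[-0.239,0.038,0,0,0,-17]]'
python3 -m creep '[[-0.015,-0.004,0,0,0,-2],[-0.04,-0.01,0,0,0,-4],[-0.07,-0.017,0,0,0,-7],[-0.1,-0.024,0,0,0,-10],[-0.125,-0.03,0,0,0,-13],[-0.15,-0.036,0,0,0,-15],[-0.165,-0.04,0,0,0,-17],[-0.173,-0.042,0,0,0,-17.4]]'
python3 -m creep '[[0,0,0,0,0,0],[0,0,0,0,0,0],[0,0,0.01,0,0,0],[0,0,0.025,0,0,0],[0,0,0.04,0,0,0],[0,0,0.055,0,0,0],[0,0,0.06,0,0,0],[0,0,0.06,0,0,0]]'
python3 hook.py pics/h4.png
```

```text
clock: 35.55
tcp_pos: [0.5589, -0.1182, 0.2976]
orientation: [-0.0, -0.696, 0.718, 0.001]
wrist_force: [-0.3, -0.0, -2.2]
finger_gap: 0.0079
clock: 36.35
tcp_pos: [0.5297, 0.1205, 0.2977]
orientation: [0.0, 0.794, -0.608, -0.0]
wrist_force: [0.3, -0.1, -2.0]
finger_gap: 0.0079
clock: 37.15
tcp_pos: [0.5263, 0.2978, 0.2977]
orientation: [0.0, 0.877, -0.481, -0.0]
wrist_force: [0.4, -0.5, -1.4]
finger_gap: 0.0078
clock: 37.95
tcp_pos: [0.5254, 0.2962, 0.2372]
orientation: [0.001, 0.876, -0.482, -0.001]
wrist_force: [0.0, -0.4, -2.0]
finger_gap: 0.0085
{'clock': 37.95, 'tcp_pos': [0.5254, 0.2962, 0.2372], 'orientation': [0.0009, 0.8762, -0.482, -0.0007], 'wrist_force': [0.0125, -0.4204, -1.9531], 'finger_gap': 0.0085, 'joint_pos': [0.3803, 0.3697, 0.1408, 1.3441, -0.0001, -1.7555]}
scene 476 214
side 323 351
wrist tip -104 270 s,t -0.024 -0.104
wrist tip -36 189 s,t -0.0225 -0.0379
```

View pics/h4w.png

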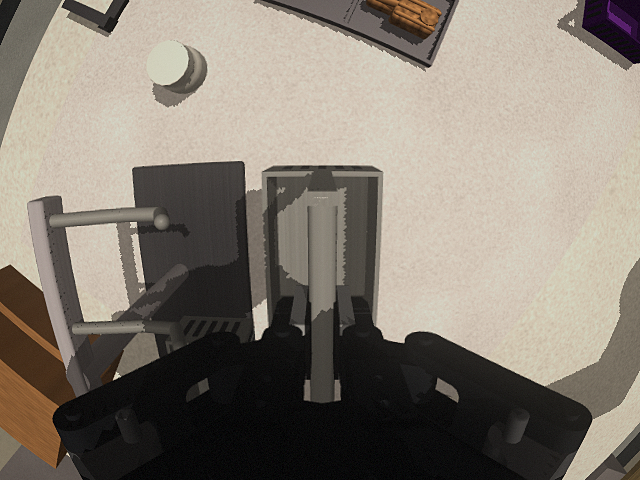

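The prongs are at (165,217) and (170,330), aligned with the held basket at t=-0.071. I'll hang it the same way.

```bash
python3 -m creep '[[0,-0.01,0,0,0,0],[0,-0.03,0,0,0,0],[0,-0.05,0,0,0,0],[0,-0.07,0,0,0,0],[0,-0.085,0,0,0,0],[0,-0.095,0,0,0,0],[0,-0.1,0,0,0,0],[0,-0.1,0,0,0,0]]'
python3 -m creep '[[0,0,0,0,0,0],[0,0,0.008,0,0,0],[0,0,0.016,0,0,0],[0,0,0.026,0,0,0],[0,0,0.034,0,0,0],[0,0,0.04,0,0,0],[0,0,0.044,0,0,0],[0,0,0.046,0,0,0]]'
python3 -c "
from h import *
st()"
python3 -m creep '[[0,0,0,0,0,0],[0,0,0,0,0,0],[0,0,0,0,0,0],[0,0,0,0,0,0],[0,0,-0.01,0,0,0],[0,0,-0.03,0,0,0],[0,0,-0.06,0,0,0],[0,0,-0.1,0,0,0]]' 0.03
python3 hook.py pics/h5.png
python3 - <<'E'
from plan import *
im,d,P=cloud('wrist'); z=P[...,2]; s=(P[...,:2]-[.5728,.4105])@[.844,.536]
q=P[((z>.19)&(z<.225)&(np.hypot(P[...,0]-.61,P[...,1]-.3514)<.06)&(s<.012)&(s>-.012))]; print(len(q),np.median(q,0).round(4),q.min(0).round(3),q.max(0).round(3))
g=stem((.4385,-.232),89)
plan([(.54,.2,.25,280),(.54,-.1,.25,275),(*g,.2,269),(*g,.109,269)],(.61,.3514,.292,302.4))
E
```

```text
clock: 38.9
tcp_pos: [0.6112, 0.3513, 0.238]
orientation: [-0.0, 0.876, -0.481, 0.0]
wrist_force: [-0.3, 0.4, -3.0]
finger_gap: 0.008
clock: 39.7
tcp_pos: [0.6101, 0.3506, 0.1931]
orientation: [-0.0, 0.876, -0.482, 0.0]
wrist_force: [-3.6, -2.4, 7.8]
finger_gap: 0.0082
{'clock': 39.7, 'tcp_pos': [0.6101, 0.3506, 0.1931], 'orientation': [-0.0001, 0.8764, -0.4815, 0.0001], 'wrist_force': [-3.5962, -2.4404, 7.8261], 'finger_gap': 0.0082, 'joint_pos': [0.4077, 0.5863, 0.3757, 1.3599, -0.0, -1.7291]}
clock: 40.5
tcp_pos: [0.6096, 0.3504, 0.2923]
orientation: [0.001, 0.876, -0.481, -0.001]
wrist_force: [0.6, -0.0, 0.3]
finger_gap: 0.03
{'clock': 40.5, 'tcp_pos': [0.6096, 0.3504, 0.2923], 'orientation': [0.0011, 0.8764, -0.4815, -0.0009], 'wrist_force': [0.5723, -0.0264, 0.2944], 'finger_gap': 0.03, 'joint_pos': [0.4077, 0.6002, 0.6403, 1.6137, 0.0001, -1.7292]}
scene 506 241
side 276 364
wrist tip -104 987 s,t -0.0006 -0.1031
wrist tip -36 655 s,t 0.0003 -0.0375
wrist tip 36 581 s,t -0.0016 0.0353
2909 [0.6142 0.3463 0.2137] [0.581 0.306 0.19 ] [0.642 0.397 0.217]
[0.54, 0.2, 0.25, 280.0] shift m [0.09, 0.14, 0.042] turn [0.0, 0.0, 22.4] j6~-80
[0.54, -0.1, 0.25, 275.0] shift m [0.295, 0.052, 0.0] turn [0.0, 0.0, 5.0] j6~-105
[0.438, -0.246, 0.2, 269.0] shift m [0.137, 0.114, 0.05] turn [0.0, 0.0, 6.0] j6~-118
[0.438, -0.246, 0.109, 269.0] shift m [0.0, 0.0, 0.091] turn [0.0, 0.0, 0.0] j6~-118
```

View pics/h5w.png

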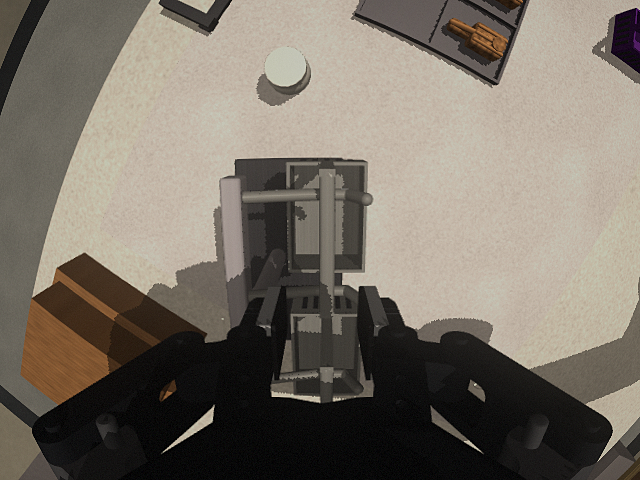

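Both baskets now hang, and basket 2's bar top also measures 0.214 m. Back to the remaining fragments.

```bash
python3 -m creep '[[0,0,0,0,0,2],[0.005,0.007,0.005,0,0,6],[0.02,0.03,0.01,0,0,9],[0.035,0.055,0.016,0,0,13],[0.052,0.08,0.023,0,0,16],[0.068,0.105,0.03,0,0,19],[0.08,0.125,0.037,0,0,22],[0.09,0.14,0.042,0,0,22.4]]' 0.06
python3 -m creep '[[0.03,0.005,0,0,0,1],[0.07,0.012,0,0,0,1],[0.11,0.019,0,0,0,2],[0.155,0.027,0,0,0,3],[0.2,0.035,0,0,0,4],[0.24,0.042,0,0,0,5],[0.275,0.048,0,0,0,5],[0.295,0.052,0,0,0,5]]'
python3 -m creep '[[0.015,0.013,0.005,0,0,1],[0.04,0.033,0.014,0,0,2],[0.065,0.054,0.023,0,0,3],[0.09,0.075,0.032,0,0,4],[0.11,0.092,0.04,0,0,5],[0.127,0.106,0.046,0,0,6],[0.137,0.114,0.05,0,0,6],[0.137,0.114,0.05,0,0,6]]'
python3 -W ignore - <<'E'
from plan import *
from m import frags
st(); im,d,P=cloud('wrist'); F=frags(im,P)
c=min(F,key=lambda f:np.hypot(f[0]-.4385,f[1]+.232))
g=stem(c[:2],c[2]);t=stem(slot(1,0),TA);y=c[2]+180
plan([(*g,.002,y),(*g,.102,y),(.6,-.1,.102,y-45),(*t,.102,199.5),(*t,.009,189.5),(*t,.109,189.5)],(.438,-.246,.2,269))
E
```

```text
clock: 41.5
tcp_pos: [0.5385, 0.1982, 0.2485]
orientation: [0.001, 0.766, -0.643, -0.001]
wrist_force: [0.2, 0.0, 0.1]
finger_gap: 0.0599
clock: 42.3
tcp_pos: [0.5396, -0.1023, 0.2488]
orientation: [0.001, 0.737, -0.676, -0.001]
wrist_force: [0.5, 1.6, 0.2]
finger_gap: 0.0598
clock: 43.1
tcp_pos: [0.4377, -0.2467, 0.199]
orientation: [-0.0, -0.7, 0.714, 0.001]
wrist_force: [0.2, 0.1, -0.4]
finger_gap: 0.0598
{'clock': 43.1, 'tcp_pos': [0.4377, -0.2467, 0.199], 'orientation': [-0.0001, -0.7004, 0.7137, 0.0013], 'wrist_force': [0.1516, 0.1479, -0.41], 'finger_gap': 0.0598, 'joint_pos': [-0.6731, 0.188, -0.1986, 1.1867, 0.0, -2.225]}
frag c [ 328.6 -360.9] size [22. 56.] tipdir deg 113.5 ztip 0.027 zstem 0.028 n 812 pix [441.  90.]
frag c [ 500.  -304.5] size [23. 30.] tipdir deg -179.0 ztip 0.016 zstem 0.019 n 887 pix [250. 153.]
frag c [ 437.7 -232.9] size [31. 72.] tipdir deg 89.6 ztip 0.019 zstem 0.028 n 2215 pix [323. 223.]
frag c [ 649.  -230.9] size [32. 73.] tipdir deg -68.6 ztip 0.018 zstem 0.027 n 1710 pix [116. 242.]
frag c [ 553.8 -224.4] size [32. 73.] tipdir deg 16.9 ztip 0.019 zstem 0.028 n 1931 pix [205. 240.]
frag c [789.5 -35.6] size [20. 38.] tipdir deg -87.7 ztip 0.013 zstem 0.019 n 282 pix [ 62. 377.]
frag c [611.1   1.5] size [13. 35.] tipdir deg 23.0 ztip 0.008 zstem 0.028 n 225 pix [185. 421.]
[0.438, -0.247, 0.002, 269.571] shift m [0.001, 0.0, 0.198] turn [0.0, 0.0, -0.6] j6~-119
[0.438, -0.247, 0.102, 269.571] shift m [0.0, 0.0, -0.1] turn [0.0, 0.0, 0.0] j6~-119
[0.6, -0.1, 0.102, 224.571] shift m [-0.148, -0.161, 0.0] turn [0.0, 0.0, 45.0] j6~-54
[0.664, 0.01, 0.102, 199.5] shift m [-0.123, 0.034, 0.0] turn [0.0, 0.0, 25.1] j6~-19
[0.664, 0.01, 0.009, 189.5] shift m [0.0, 0.0, 0.093] turn [0.0, 0.0, 10.0] j6~-9
[0.664, 0.01, 0.109, 189.5] shift m [0.0, 0.0, -0.1] turn [0.0, 0.0, 0.0] j6~-9
```

```bash
python3 -m creep '[[0.001,0,0.03,0,0,0],[0.001,0,0.07,0,0,0],[0.001,0,0.11,0,0,0],[0.001,0,0.15,0,0,0],[0.001,0,0.178,0,0,0],[0.001,0,0.192,0,0,0],[0.001,0,0.198,0,0,0],[0.001,0,0.198,0,0,0]]'
python3 -m creep '[[0,0,0,0,0,0],[0,0,0,0,0,0],[0,0,0,0,0,0],[0,0,0,0,0,0],[0,0,-0.01,0,0,0],[0,0,-0.035,0,0,0],[0,0,-0.07,0,0,0],[0,0,-0.1,0,0,0]]' 0 40
python3 -m creep '[[-0.012,-0.013,0,0,0,4],[-0.033,-0.036,0,0,0,10],[-0.055,-0.06,0,0,0,17],[-0.078,-0.085,0,0,0,24],[-0.1,-0.11,0,0,0,31],[-0.12,-0.13,0,0,0,37],[-0.137,-0.149,0,0,0,42],[-0.148,-0.161,0,0,0,45]]'
python3 -m creep '[[-0.012,0.003,0,0,0,3],[-0.03,0.008,0,0,0,6],[-0.05,0.014,0,0,0,10],[-0.07,0.02,0,0,0,14],[-0.09,0.025,0,0,0,18],[-0.107,0.03,0,0,0,22],[-0.119,0.033,0,0,0,24],[-0.123,0.034,0,0,0,25]]'
python3 -m creep '[[0,0,0,0,0,6],[0,0,0,0,0,10],[0,0,0,0,0,10],[0,0,0.015,0,0,10],[0,0,0.045,0,0,10],[0,0,0.07,0,0,10],[0,0,0.085,0,0,10],[0,0,0.093,0,0,10]]'
python3 -m creep '[[0,0,0,0,0,0],[0,0,0,0,0,0],[0,0,0,0,0,0],[0,0,0,0,0,0],[0,0,-0.015,0,0,0],[0,0,-0.04,0,0,0],[0,0,-0.07,0,0,0],[0,0,-0.1,0,0,0]]' 0.044
python3 -W ignore - <<'E'
from plan import *
from m import frags
st(); im,d,P=cloud('wrist'); F=frags(im,P)
S=(.664,.01,.109,189.5)
g=stem((.554,-.224),16.7);t=stem(slot(1,-1),TA);y=196.7
g2=stem((.649,-.231),-68.8);t2=stem(slot(1,1),TA);y2=111.2
plan([(*g,.109,y),(*g,.002,y),(*g,.102,y),(*t,.102,189.5),(*t,.009,189.5),(*t,.109,189.5),(*g2,.109,140),(*g2,.109,y2),(*g2,.002,y2),(*g2,.102,y2),(.66,-.05,.102,150),(*t2,.102,180),(*t2,.009,189.5)],S)
E
```

```text
clock: 43.95
tcp_pos: [0.4393, -0.2463, 0.0018]
orientation: [0.0, -0.702, 0.713, 0.001]
wrist_force: [0.7, -0.2, -0.3]
finger_gap: 0.0596
clock: 44.75
tcp_pos: [0.4387, -0.2471, 0.104]
orientation: [0.0, -0.701, 0.713, 0.0]
wrist_force: [0.1, -1.0, -1.5]
finger_gap: 0.0313
clock: 45.55
tcp_pos: [0.6036, -0.1006, 0.1027]
orientation: [0.0, -0.374, 0.927, 0.0]
wrist_force: [-0.8, -0.1, -0.9]
finger_gap: 0.0312
clock: 46.35
tcp_pos: [0.6676, 0.009, 0.1025]
orientation: [-0.0, -0.166, 0.986, 0.0]
wrist_force: [-0.2, -0.1, -1.0]
finger_gap: 0.0312
clock: 47.15
tcp_pos: [0.6662, 0.0077, 0.0078]
orientation: [-0.001, -0.079, 0.997, 0.0]
wrist_force: [-1.1, 0.0, -0.8]
finger_gap: 0.0314
clock: 47.95
tcp_pos: [0.6674, 0.0079, 0.1117]
orientation: [0.0, -0.079, 0.997, -0.0]
wrist_force: [0.4, 0.1, -0.3]
finger_gap: 0.0438
{'clock': 47.95, 'tcp_pos': [0.6674, 0.0079, 0.1117], 'orientation': [0.0004, -0.0788, 0.9969, -0.0], 'wrist_force': [0.4135, 0.0696, -0.3086], 'finger_gap': 0.0438, 'joint_pos': [-0.1083, 0.5437, 0.1027, 1.129, 0.0001, -0.266]}
frag c [ 532. -263.] size [ 44. 104.] tipdir d
[... 1032 characters left out ...]
.093] turn [0.0, 0.0, 0.0] j6~-16
[0.678, -0.073, 0.109, 189.5] shift m [0.0, 0.0, -0.1] turn [0.0, 0.0, 0.0] j6~-16
[0.644, -0.218, 0.109, 140.0] shift m [0.057, -0.137, 0.0] turn [0.0, 0.0, 49.5] j6~21
[0.644, -0.218, 0.109, 111.2] shift m [0.0, 0.0, 0.0] turn [0.0, 0.0, 28.8] j6~50
[0.644, -0.218, 0.002, 111.2] shift m [0.0, 0.0, 0.107] turn [0.0, 0.0, 0.0] j6~50
[0.644, -0.218, 0.102, 111.2] shift m [0.0, 0.0, -0.1] turn [0.0, 0.0, 0.0] j6~50
[0.66, -0.05, 0.102, 150.0] shift m [0.151, 0.076, 0.0] turn [0.0, 0.0, -38.8] j6~26
[0.65, 0.094, 0.102, 180.0] shift m [0.081, 0.12, 0.0] turn [0.0, 0.0, -30.0] j6~8
[0.65, 0.094, 0.009, 189.5] shift m [0.0, 0.0, 0.093] turn [0.0, 0.0, -9.5] j6~-1
```

```bash
python3 -m creep '[[0.015,-0.02,0,0,0,-1],[0.04,-0.052,0,0,0,-2],[0.068,-0.088,0,0,0,-3],[0.096,-0.124,0,0,0,-4],[0.122,-0.158,0,0,0,-5],[0.145,-0.188,0,0,0,-6],[0.16,-0.207,0,0,0,-7.5],[0.164,-0.212,0,0,0,-7.5]]' 0.06
python3 -W ignore - <<'E'
from plan import *
from m import frags
s=st(); im,d,P=cloud('wrist'); F=frags(im,P); cv2.imwrite('pics/w6.png',im)
c=min(F,key=lambda f:np.hypot(f[0]-.554,f[1]+.224)); g=stem(c[:2],c[2]); plan([(*g,.109,c[2]+180)])
E
```

```text
clock: 48.8
tcp_pos: [0.5378, -0.2298, 0.1107]
orientation: [0.001, -0.142, 0.99, -0.001]
wrist_force: [0.4, 0.2, 0.1]
finger_gap: 0.0603
{'clock': 48.8, 'tcp_pos': [0.5378, -0.2298, 0.1107], 'orientation': [0.0006, -0.1422, 0.9898, -0.0007], 'wrist_force': [0.3856, 0.157, 0.1452], 'finger_gap': 0.0603, 'joint_pos': [-0.5408, 0.3918, -0.1434, 1.0338, -0.0004, -0.826]}
frag c [ 500.4 -304.2] size [24. 30.] tipdir deg 1.0 ztip nan zstem nan n 1612 pix [226. 158.]
frag c [ 546.5 -255.7] size [32. 73.] tipdir deg 21.9 ztip 0.019 zstem 0.028 n 4007 pix [277. 234.]
frag c [568.3 -90.4] size [17. 31.] tipdir deg -79.1 ztip 0.015 zstem 0.029 n 995 pix [482. 330.]
frag c [568.9  10.2] size [42. 72.] tipdir deg 72.0 ztip 0.009 zstem 0.027 n 1627 pix [561. 345.]
frag c [574.8  82.7] size [33. 84.] tipdir deg 15.3 ztip 0.020 zstem 0.027 n 1814 pix [615. 353.]
frag c [ 648.4 -229.1] size [32. 70.] tipdir deg -68.2 ztip 0.018 zstem 0.027 n 3054 pix [288. 374.]
frag c [703.1  11. ] size [16. 55.] tipdir deg 42.6 ztip 0.013 zstem 0.025 n 287 pix [501. 454.]
[0.534, -0.261, 0.109, 201.934] shift m [0.013, -0.029, 0.002] turn [-0.1, 0.1, -5.6] j6~-48
```

The knock has moved this fragment to (0.5465,-0.2557) at 21.9°. I'll use the fresh pose.

```bash
python3 -m creep '[[0.013,-0.029,0,0,0,-5.5],[0.013,-0.029,0.02,0,0,-5.5],[0.013,-0.029,0.05,0,0,-5.5],[0.013,-0.029,0.08,0,0,-5.5],[0.013,-0.029,0.1,0,0,-5.5],[0.013,-0.029,0.107,0,0,-5.5],[0.013,-0.029,0.108,0,0,-5.5],[0.013,-0.029,0.108,0,0,-5.5]]'
python3 -m creep '[[0,0,0,0,0,0],[0,0,0,0,0,0],[0,0,0,0,0,0],[0,0,0,0,0,0],[0,0,-0.01,0,0,0],[0,0,-0.035,0,0,0],[0,0,-0.07,0,0,0],[0,0,-0.1,0,0,0]]' 0 40
python3 -m creep '[[-0.02,0.012,0,0,0,1],[-0.05,0.03,0,0,0,3],[-0.085,0.05,0,0,0,5],[-0.12,0.071,0,0,0,7],[-0.153,0.09,0,0,0,9],[-0.18,0.106,0,0,0,11],[-0.198,0.117,0,0,0,12],[-0.204,0.1205,0,0,0,12.4]]'
python3 -W ignore - <<'E'
from plan import *
st(); t=stem(slot(1,-1),TA); plan([(*t,.102,189.5),(*t,.009,189.5)])
E
```

```text
clock: 49.65
tcp_pos: [0.5355, -0.2586, 0.0023]
orientation: [0.001, -0.191, 0.981, -0.0]
wrist_force: [-0.8, -0.3, -0.1]
finger_gap: 0.0601
clock: 50.45
tcp_pos: [0.5341, -0.2586, 0.1029]
orientation: [-0.0, -0.191, 0.982, 0.0]
wrist_force: [0.4, 0.1, -0.1]
finger_gap: 0.031
clock: 51.25
tcp_pos: [0.6791, -0.0683, 0.1014]
orientation: [0.0, -0.085, 0.996, 0.0]
wrist_force: [-0.4, 0.1, -0.8]
finger_gap: 0.0314
{'clock': 51.25, 'tcp_pos': [0.6791, -0.0683, 0.1014], 'orientation': [0.0, -0.0851, 0.9964, 0.0002], 'wrist_force': [-0.3804, 0.1368, -0.8079], 'finger_gap': 0.0314, 'joint_pos': [-0.2179, 0.5796, 0.1375, 1.1288, 0.0004, -0.3883]}
[0.678, -0.073, 0.102, 189.5] shift m [0.002, -0.005, -0.001] turn [0.0, 0.0, 0.3] j6~-16
[0.678, -0.073, 0.009, 189.5] shift m [0.0, 0.0, 0.093] turn [0.0, 0.0, 0.0] j6~-16
```

```bash
python3 -m creep '[[0.002,-0.004,0,0,0,0],[0.002,-0.004,0,0,0,0],[0.002,-0.004,0.02,0,0,0],[0.002,-0.004,0.045,0,0,0],[0.002,-0.004,0.07,0,0,0],[0.002,-0.004,0.085,0,0,0],[0.002,-0.004,0.092,0,0,0],[0.002,-0.004,0.092,0,0,0]]'
python3 -m creep '[[0,0,0,0,0,0],[0,0,0,0,0,0],[0,0,0,0,0,0],[0,0,0,0,0,0],[0,0,-0.015,0,0,0],[0,0,-0.04,0,0,0],[0,0,-0.07,0,0,0],[0,0,-0.1,0,0,0]]' 0.044
python3 -m creep '[[0.005,-0.012,0,0,0,7],[0.012,-0.03,0,0,0,14],[0.02,-0.05,0,0,0,21],[0.03,-0.072,0,0,0,28],[0.04,-0.095,0,0,0,35],[0.048,-0.115,0,0,0,41],[0.054,-0.13,0,0,0,47],[0.057,-0.137,0,0,0,50]]' 0.06
python3 -m creep '[[0,0,0,0,0,8],[0,0,0,0,0,16],[0,0,0,0,0,24],[0,0,0,0,0,29],[0,0,0,0,0,29],[0,0,0,0,0,29],[0,0,0,0,0,29],[0,0,0,0,0,29]]'
python3 -W ignore - <<'E'
from plan import *
from m import frags
s=st(); im,d,P=cloud('wrist'); F=frags(im,P)
c=min(F,key=lambda f:np.hypot(f[0]-.649,f[1]+.23)); g=stem(c[:2],c[2]); y=c[2]+180;t2=stem(slot(1,1),TA)
plan([(*g,.002,y),(*g,.102,y),(.66,-.05,.102,150),(*t2,.102,180),(*t2,.009,189.5)])
E
```

```text
clock: 52.05
tcp_pos: [0.6762, -0.0754, 0.0086]
orientation: [-0.001, -0.083, 0.997, 0.0]
wrist_force: [0.8, 0.1, -1.5]
finger_gap: 0.0312
clock: 52.85
tcp_pos: [0.677, -0.0746, 0.1115]
orientation: [0.0, -0.084, 0.996, -0.0]
wrist_force: [-0.2, 1.2, -0.4]
finger_gap: 0.0439
clock: 53.65
tcp_pos: [0.6437, -0.2212, 0.1108]
orientation: [0.001, 0.347, 0.938, -0.0]
wrist_force: [0.5, 0.5, 0.2]
finger_gap: 0.0598
clock: 54.45
tcp_pos: [0.6438, -0.2193, 0.1095]
orientation: [0.0, 0.569, 0.823, 0.0]
wrist_force: [0.5, 0.8, 0.4]
finger_gap: 0.0599
{'clock': 54.45, 'tcp_pos': [0.6438, -0.2193, 0.1095], 'orientation': [0.0001, 0.5687, 0.8226, 0.0001], 'wrist_force': [0.4711, 0.7994, 0.3997], 'finger_gap': 0.0599, 'joint_pos': [-0.4463, 0.5699, 0.1415, 1.1422, 0.0001, 0.7635]}
frag c [595.7 -83.4] size [36. 74.] tipdir deg 25.8 ztip 0.022 zstem 0.032 n 4741 pix [318.  27.]
frag c [688. -73.] size [32. 74.] tipdir deg 8.8 ztip 0.022 zstem 0.031 n 4479 pix [453.  64.]
frag c [791.1 -17.7] size [18. 72.] tipdir deg 89.3 ztip 0.017 zstem 0.017 n 1697 pix [592.  79.]
frag c [ 650.2 -230.2] size [31. 74.] tipdir deg -68.3 ztip 0.019 zstem 0.028 n 3792 pix [324. 255.]
frag c [ 501.2 -303.8] size [24. 30.] tipdir deg 0.1 ztip 0.008 zstem 0.019 n 904 pix [108. 283.]
[0.645, -0.217, 0.002, 111.722] shift m [0.002, 0.002, 0.107] turn [0.0, -0.0, -1.0] j6~50
[0.645, -0.217, 0.102, 111.722] shift m [0.0, 0.0, -0.1] turn [0.0, 0.0, 0.0] j6~50
[0.66, -0.05, 0.102, 150.0] shift m [0.15, 0.076, 0.0] turn [0.0, 0.0, -38.3] j6~26
[0.65, 0.094, 0.102, 180.0] shift m [0.081, 0.12, 0.0] turn [0.0, 0.0, -30.0] j6~8
[0.65, 0.094, 0.009, 189.5] shift m [0.0, 0.0, 0.093] turn [0.0, 0.0, -9.5] j6~-1
```

```bash
python3 -m creep '[[0.002,0.002,0.01,0,0,-1],[0.002,0.002,0.035,0,0,-1],[0.002,0.002,0.06,0,0,-1],[0.002,0.002,0.085,0,0,-1],[0.002,0.002,0.1,0,0,-1],[0.002,0.002,0.106,0,0,-1],[0.002,0.002,0.107,0,0,-1],[0.002,0.002,0.107,0,0,-1]]'
python3 -m creep '[[0,0,0,0,0,0],[0,0,0,0,0,0],[0,0,0,0,0,0],[0,0,0,0,0,0],[0,0,-0.01,0,0,0],[0,0,-0.035,0,0,0],[0,0,-0.07,0,0,0],[0,0,-0.1,0,0,0]]' 0 40
python3 -m creep '[[0.015,0.008,0,0,0,-4],[0.035,0.018,0,0,0,-9],[0.06,0.03,0,0,0,-15],[0.085,0.043,0,0,0,-22],[0.11,0.056,0,0,0,-28],[0.13,0.066,0,0,0,-34],[0.144,0.073,0,0,0,-37],[0.15,0.076,0,0,0,-38]]'
python3 -m creep '[[0.008,0.012,0,0,0,-3],[0.02,0.03,0,0,0,-7],[0.034,0.05,0,0,0,-12],[0.048,0.071,0,0,0,-17],[0.061,0.09,0,0,0,-22],[0.072,0.107,0,0,0,-26],[0.079,0.117,0,0,0,-29],[0.081,0.12,0,0,0,-30]]'
python3 -W ignore - <<'E'
from plan import *
st(); t=stem(slot(1,1),TA); plan([(*t,.102,189.5),(*t,.009,189.5)])
E
```

```text
clock: 55.3
tcp_pos: [0.6456, -0.2171, 0.0031]
orientation: [0.001, 0.562, 0.827, 0.0]
wrist_force: [-0.1, 0.3, -0.0]
finger_gap: 0.0602
clock: 56.1
tcp_pos: [0.6446, -0.2166, 0.1036]
orientation: [-0.0, 0.562, 0.827, 0.0]
wrist_force: [0.3, -0.4, -1.0]
finger_gap: 0.0313
clock: 56.9
tcp_pos: [0.6602, -0.0478, 0.1024]
orientation: [-0.0, 0.261, 0.965, 0.0]
wrist_force: [-0.1, -1.0, -0.9]
finger_gap: 0.0312
clock: 57.7
tcp_pos: [0.651, 0.0958, 0.1023]
orientation: [-0.0, 0.003, 1.0, -0.0]
wrist_force: [-0.1, -0.4, -0.2]
finger_gap: 0.0312
{'clock': 57.7, 'tcp_pos': [0.651, 0.0958, 0.1023], 'orientation': [-0.0001, 0.0028, 1.0, -0.0], 'wrist_force': [-0.1105, -0.432, -0.181], 'finger_gap': 0.0312, 'joint_pos': [0.0242, 0.5325, 0.06, 1.0984, -0.0, 0.0298]}
[0.65, 0.094, 0.102, 189.5] shift m [0.001, -0.001, 0.0] turn [-0.0, -0.0, -9.8] j6~-1
[0.65, 0.094, 0.009, 189.5] shift m [0.0, 0.0, 0.093] turn [0.0, 0.0, 0.0] j6~-1
```

```bash
python3 -m creep '[[0.001,-0.001,0,0,0,-6],[0.001,-0.001,0,0,0,-10],[0.001,-0.001,0.02,0,0,-10],[0.001,-0.001,0.045,0,0,-10],[0.001,-0.001,0.07,0,0,-10],[0.001,-0.001,0.085,0,0,-10],[0.001,-0.001,0.093,0,0,-10],[0.001,-0.001,0.093,0,0,-10]]'
python3 -m creep '[[0,0,0,0,0,0],[0,0,0,0,0,0],[0,0,0,0,0,0],[0,0,0,0,0,0],[0,0,-0.015,0,0,0],[0,0,-0.04,0,0,0],[0,0,-0.07,0,0,0],[0,0,-0.1,0,0,0]]' 0.044
python3 -m creep '[[0.01,-0.01,-0.01,0,0,0],[0.03,-0.02,-0.04,0,0,0],[0.06,-0.04,-0.07,0,0,0],[0.09,-0.06,-0.1,0,0,0],[0.12,-0.08,-0.13,0,0,0],[0.14,-0.09,-0.15,0,0,0],[0.15,-0.1,-0.16,0,0,0],[0.15,-0.1,-0.16,0,0,0]]'
python3 -W ignore - <<'E'
from plan import *
from m import frags
st(); a=np.deg2rad(TA)
T=np.array([[np.cos(a),-np.sin(a)],[np.sin(a),np.cos(a)]])
for n in('wrist','scene'):
    im,d,P=cloud(n); print(n); F=frags(im,P)
    for f in F: print('  tray xy',((np.array(f[:2])-TO)@T).round(4),'rel ang',round(f[2]-TA,1))
    cv2.imwrite(f'pics/end_{n}.png',im)
z=P[...,2]
for h in((.610,.3514),(.535,.4696)):
    q=P[(z>.19)&(z<.23)&(np.hypot(P[...,0]-h[0],P[...,1]-h[1])<.02)]; print('bar near',h,len(q),np.median(q,0).round(4))
E
```

```text
clock: 58.5
tcp_pos: [0.6499, 0.0931, 0.0089]
orientation: [-0.0, -0.083, 0.997, -0.0]
wrist_force: [0.4, -0.4, -0.5]
finger_gap: 0.0312
clock: 59.3
tcp_pos: [0.6498, 0.0942, 0.1102]
orientation: [-0.0, -0.084, 0.996, 0.0]
wrist_force: [1.6, 0.3, 0.8]
finger_gap: 0.0443
clock: 60.1
tcp_pos: [0.5187, -0.031, 0.2704]
orientation: [0.001, -0.083, 0.997, -0.0]
wrist_force: [-0.0, 0.8, -0.9]
finger_gap: 0.0441
{'clock': 60.1, 'tcp_pos': [0.5187, -0.031, 0.2704], 'orientation': [0.0012, -0.0829, 0.9966, -0.0005], 'wrist_force': [-0.0402, 0.8252, -0.8622], 'finger_gap': 0.0441, 'joint_pos': [-0.2142, 0.1945, -0.015, 1.3588, -0.0002, -0.3801]}
wrist
frag c [ 326.6 -352.5] size [17. 52.] tipdir deg 134.9 ztip 0.022 zstem 0.028 n 646 pix [88. 15.]
frag c [ 500.3 -303.6] size [24. 30.] tipdir deg 0.0 ztip nan zstem nan n 386 pix [ 99. 156.]
frag c [595.5 -84. ] size [31. 71.] tipdir deg 9.7 ztip 0.022 zstem 0.032 n 1374 pix [263. 256.]
frag c [583.5   0. ] size [31. 73.] tipdir deg 9.7 ztip 0.023 zstem 0.031 n 1426 pix [338. 259.]
frag c [570.5  81.8] size [32. 74.] tipdir deg 9.0 ztip 0.022 zs
[... 1564 characters left out ...]
dir deg -0.1 ztip 0.022 zstem 0.033 n 83 pix [599. 334.]
frag c [793.1 -19.5] size [14. 69.] tipdir deg -90.2 ztip 0.019 zstem 0.019 n 126 pix [352. 348.]
  tray xy [-0.3575 -0.3178] rel ang -91.7
  tray xy [-0.1776 -0.2859] rel ang -7.0
  tray xy [-0.0523  0.0834] rel ang 0.7
  tray xy [-0.0517 -0.0004] rel ang -0.8
  tray xy [-0.0527 -0.085 ] rel ang 0.8
  tray xy [0.0436 0.0822] rel ang 1.7
  tray xy [ 0.0427 -0.0046] rel ang -0.3
  tray xy [ 0.0407 -0.0884] rel ang -1.6
  tray xy [0.1829 0.5708] rel ang 170.0
  tray xy [0.2413 0.5609] rel ang -9.6
  tray xy [ 0.1558 -0.0509] rel ang -99.7
bar near (0.61, 0.3514) 64 [0.6106 0.3513 0.2136]
bar near (0.535, 0.4696) 58 [0.5353 0.4709 0.2136]
```

View pics/end_scene.png

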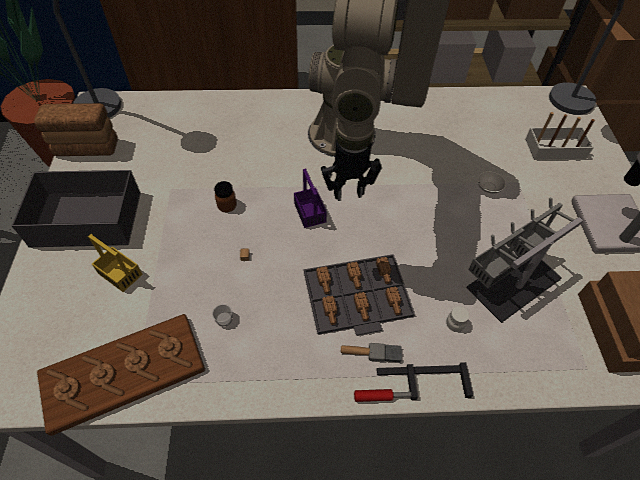

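View pics/end_wrist.png

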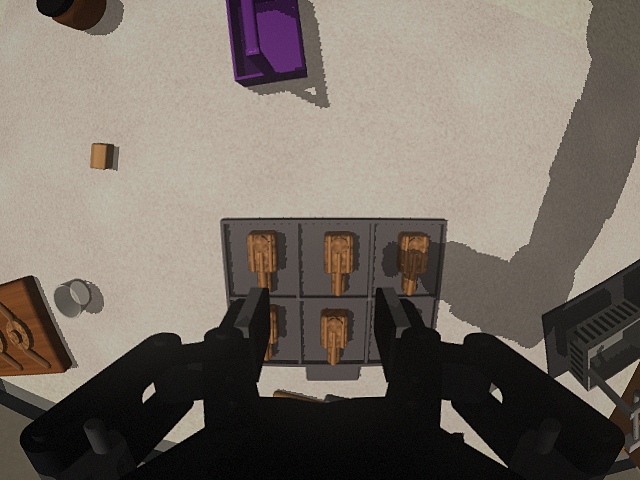

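All six fragments sit in separate compartments with their tips towards the tab (scene 324–394, 268–308). Both baskets hang on the stand at about (525,240), and the bystanders haven't moved.

```bash
python3 -c "
from workcell import env
print(env.hand_in())"
```

```text
the job is handed in; nothing more can be done
None
```

I laid all six fragments in the tray, one to a compartment, and hung both baskets on the drip stand. I handed the job in at about 60 s of the 210 s allowed; no verdict was reported.

**Fragments:** in the last scene view each one is within about 7 mm of its compartment centre and within 2° of lengthwise. All tips point to the pull tab. Their heights match lying flat on the tray floor.

**Baskets:** each bar lies across both prongs of its hook. The bar tops measure 0.214 m, so the middles are at about 0.209 m, within 2 mm of where I located the hooks.

**What was off:**
- The first fragment was pressed down with about 84 N on the wrist, below the 120 N limit. I had commanded too low after a lift that was cut short, and I corrected the heights from then on.
- One fragment was knocked about 3 cm aside during the run. I found it again with the wrist camera before gripping it.
- The scene, side and wrist cameras disagreed by about 5 to 8 mm, so I relied on the wrist camera. In the last wrist view the gripper hid one front fragment completely and part of another, so those two were checked in the scene view only.
- The bystanders looked undisturbed in the last pictures. I measured only the wood block, which had not moved.

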